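Pack, tally and close a tub of deli containers

ROBOT

A 6-joint arm with a two-finger parallel gripper is mounted at the origin on the work surface. World frame = base frame: x ahead of the robot, y to its left, z up, the work surface at z = 0. Lengths are in m, angles in rad, forces in N, time in s.
With the tool pointing down it reaches from about 0.35 to 0.975 m from the base axis. Payload 4.9 kg.
Tool frame: the origin (TCP) lies between the finger pads; the fingertips stand 17 mm ahead of it and the grasp point (between the pads) lies 2 mm behind it; z points along the fingers, y is the direction in which the jaws open and shut (so a half turn about z gives the same grasp; the last joint's range is limited). The gripper opens to 85 mm and grips with 20 to 120 N. Pads are 22 mm wide; open, the fingers measure 114 mm over their backs; the gripper's body (76 mm by 85 mm) begins 54 mm behind the grasp point. The pads swing forward as they close: fully open they stand 13 mm farther back than shut.
Start: joints at [-1.371, 0.053, 1.613, -0, 1.476, -0.119], TCP at [0.196, -0.593, 0.248] pointing down, gripper open.
Joint ranges: [-3.01, 3.01], [-1.01, 2.22], [0.06, 2.58], [-1.02, 4.17], [0.09, 2.62], [-3.14, 3.14]. Speed limits (rad/s): [2.57, 2.57, 3.14, 3.14, 3.14, 3.14].

INTERFACE

Orientations are given as a unit quaternion [w, x, y, z].
In Python, from plant import state, grab_frame, camera_model, job_done, find_in, silhouettes, landmark_of gives the robot as it stands.
- The arm moves only by the shell command python3 -m crank 'ROWS'. ROWS is JSON, a list of rows, each an object with "angular": the turn, a rotation vector about the tool's x, y, z each as a share of 5 degrees, from -1 to 1, a list of three; "delta_pos": the shift along the tool's x, y, z each as a share of 3 cm, from -1 to 1, a list of three; "gripper": the opening, from 0 (shut) to 1 (fully open). In form: [{"angular": [ax, ay, az], "delta_pos": [tx, ty, tz], "gripper": gripper}, ...]. A call has 1 to 12 rows; each row shifts and turns the commanded pose from where the row before left it, along the tool's axes as they then stand; what a row does not reach is not made up. A row lasts 1/8 s, in which the tool goes at most 62.5 mm and 10.7 degrees, less where a joint would pass 70% of its speed; a pose out of reach is approached as far as the arm can. A call with a number of a shift or a turn outside -1 to 1 is refused whole. A call with a gripper value outside its range is refused whole. The fingers move at their own pace and stop on an object; the grip force is fixed at half the most. Time passes only in rows, so rows that do not move let the fingers close. It gives the time, the measured TCP pose, the force and the opening at its end, in the units of the state.
- state(): the state, without advancing time (a new reading comes with each control period).
- grab_frame(name): name is "side" or "top" or "wrist"; returns the picture (400x640x3 uint8, red, green, blue); there is no depth.
- camera_model(name): a dict with "camera_matrix" (3x3 intrinsics, pixels), "dist_coeffs" ([k1, k2, p1, p2, k3] as OpenCV has them; the pictures are not rectified), "rvec" (rotation vector, rad) and "tvec" (3), from world to camera coordinates, as OpenCV has them; the wrist camera has in their place "mount" (4x4, takes a point from camera to tool coordinates, whose origin is the TCP and whose axes are the flange's). Camera axes: x right, y down, z forward; pixel columns grow to the right and rows downward; lengths in m; the calibration is good to about 2 mm. A picture is of the moment at which its call begins: read the wrist's pose just before it. camera_model takes no time and is no camera call.
- job_done(): hands the job in, once; it reports no verdict.
Trained networks look in the newest picture that a camera, given by its name, has taken for a name from the list of things; names that differ only in an ending like _2 or _b are one class to them, and where a whole thing is asked for, a point or a joint stands for the part that bears it (a point fixed in the world has none). Each returns a list of dicts, best first, with "conf" (0 to 1); they miss things now and then, are a little off and sometimes report something else, mostly with a low value. They report only what shows in the picture. A call takes as long as a camera call. They do not tell look-alikes from the thing itself.
- find_in(camera, target): "bbox" ([left, top, right, bottom] in pixels, round what is visible of it).
- silhouettes(camera, target): "mask" (400x640 bool, what is visible of it) and "bbox" ([left, top, right, bottom] in pixels, round what is visible of it).
- landmark_of(camera, target): "pixel" ([column, row] in pixels: a listed point, or the origin of a listed thing).
The state is a dict: "time": time; "joint_pos": joint angles; "joint_vel": joint speeds; "joint_efforts": joint torques, N m; "tool_pos": TCP position; "tool_rot": TCP orientation; "contact_force": force on the tool from outside, world axes, zero at the start; "ft_torque": the same for the moment, N m; "gripper_width": opening from 0.0 (shut) to 1.0 (fully open).
Only numpy, scipy, OpenCV 4.12 (cv2) and the standard library are available. Lean on these libraries where they do the work, as an engineer would, in place of code of your own. Each camera call takes 0.05 s, during which the arm holds its last target.

TASK

Swing the white cover of the grey tub open, then load the deli containers one at a time, in the order red, yellow, green, blue (skip any colour that is not there), each standing upright and flat on the floor of the tub. After each container, and before the next one goes in, log it by swinging the tally counter's lever down to its stop and letting it spring back up. When all are in, fold the cover fully shut, and do not disturb the shaker jar, the small steel bowl or the tape roll.

Things in the scene. Friction and masses are not known exactly. Their poses are not given: they have to be found in the camera images.
- tub: grey open tub fixed to the table, outside 230 x 200 x 70 mm (own x, y, z), walls and floor 5 mm thick, so inside 220 x 190 mm and 65 mm deep. Origin: centre of its underside; z up; its own +y side (away from the middle of the table) carries the cover's hinge. Turned by up to 9 degrees from the table axes.
- cover_hinge (a point): middle of the cover's hinge line, fixed on the tub at its (0, +100, 70) mm; the line runs along the tub's own x; axes as the tub's.
- cover (a joint): angle of the white cover plate (230 x 200 x 6 mm), rad: 0 = shut, lying on the rim; 1.57 = upright; end stop at 2.0, leaning back over the +y side. The hinge is stiff with friction: the cover stays where it is left and takes about 2 to 5 N at the bar to move. At the start it is shut or slightly open (0 to 0.45).
- cover_bar (a point): middle of the blue round handle bar at the cover's free edge: 12 mm thick, 110 mm long along the tub's own x, on two thin arms at its ends, 39 mm clear of the cover's edge. At joint angle a it lies at hinge + (0, -245 cos a + 3 sin a, 245 sin a + 3 cos a) mm in the tub's axes. It can be pinched from above, across the bar, at every angle, and pivots between the pads.
- counter: tally counter, a white box 80 x 75 mm and 110 mm high on a dark foot plate, fixed to the table, black top window with three blank strips. Origin: centre of its foot; the lever is on its own -x side, which faces the robot (turned by up to 23 degrees).
- lever_pivot (a point): lever's pivot, fixed on the counter at its (-45, 0, 85) mm; the pivot line runs along the counter's own y; axes as the counter's.
- lever (a joint): lever angle, rad: 0 = at rest, pointing 55 degrees above level towards the counter's own -x; it swings down to a hard stop at 1.1 (8 degrees below level). A spring drives it back to 0 when let go; at the tip it takes about 2 N to start and 7 N to hold at the stop. A stroke counts from 1.02 or so, held about 0.1 s.
- lever_tip (a point): middle of the black round crossbar at the lever's end: 16 mm thick, 56 mm long along the counter's own y, 100 mm from the pivot. At lever angle q it lies at pivot + 100 mm x (-cos(0.96-q), 0, sin(0.96-q)) in the counter's axes. It can be pushed down from above with closed fingers. Its own z axis is upright at rest and turns with the lever.
- pack_red: sealed rigid deli container, a box 50 x 80 x 45 mm (own x, y, z; 80 mm along its own y) of about 0.25 kg, white with a red lid; stands upright on the table at the start. Origin: centre of its underside, z up. Any of the four colours may be absent (then it is nowhere in the scene); two to four are there.
- pack_yellow: sealed rigid deli container, a box 50 x 80 x 45 mm (own x, y, z; 80 mm along its own y) of about 0.25 kg, white with a yellow lid; stands upright on the table at the start. Origin: centre of its underside, z up. Any of the four colours may be absent (then it is nowhere in the scene); two to four are there.
- pack_green: sealed rigid deli container, a box 50 x 80 x 45 mm (own x, y, z; 80 mm along its own y) of about 0.25 kg, white with a green lid; stands upright on the table at the start. Origin: centre of its underside, z up. Any of the four colours may be absent (then it is nowhere in the scene); two to four are there.
- pack_blue: sealed rigid deli container, a box 50 x 80 x 45 mm (own x, y, z; 80 mm along its own y) of about 0.25 kg, white with a blue lid; stands upright on the table at the start. Origin: centre of its underside, z up. Any of the four colours may be absent (then it is nowhere in the scene); two to four are there.
- shaker: bystander: jar 54 mm in diameter, 100 mm high, with grey cap, standing beyond the tub. Origin: centre of its underside.
- bowl: bystander: steel bowl beyond the tub, 90 mm across the rim, 35 mm high. Origin: centre of its underside.
- tape: bystander: cardboard-brown tape roll, 90 mm outside, 60 mm inside, 24 mm high, lying flat. Origin: centre of its underside.
Things that resemble listed ones, but are neither listed nor needed, are in the scene too. Leave any orange or purple look-alike of the counter alone.

How it is judged:
On the way, in this order (a step that is already met when the one before it is completed fails the run):
1. with the red container flat in the tub and those after it not yet in, the lever is swung down to its stop (x of pack_red in the frame of tub between -0.095 and 0.095 m and y of pack_red in the frame of tub between -0.08 and 0.08 m and z of pack_red in the frame of tub between -0.01 and 0.02 m and angle between pack_red's own z axis and vertical below 0.1 rad and angle between the z axis of lever_tip and the z axis of pack_red, either way round above 1.02 rad), for 0.1 s.
2. with the yellow container flat in the tub and those after it not yet in, the lever is swung down to its stop (x of pack_yellow in the frame of tub between -0.095 and 0.095 m and y of pack_yellow in the frame of tub between -0.08 and 0.08 m and z of pack_yellow in the frame of tub between -0.01 and 0.02 m and angle between pack_yellow's own z axis and vertical below 0.1 rad and angle between the z axis of lever_tip and the z axis of pack_yellow, either way round above 1.02 rad), for 0.1 s.
3. with the green container flat in the tub and those after it not yet in, the lever is swung down to its stop (x of pack_green in the frame of tub between -0.095 and 0.095 m and y of pack_green in the frame of tub between -0.08 and 0.08 m and z of pack_green in the frame of tub between -0.01 and 0.02 m and angle between pack_green's own z axis and vertical below 0.1 rad and angle between the z axis of lever_tip and the z axis of pack_green, either way round above 1.02 rad), for 0.1 s.
4. with the blue container flat in the tub and those after it not yet in, the lever is swung down to its stop (x of pack_blue in the frame of tub between -0.095 and 0.095 m and y of pack_blue in the frame of tub between -0.08 and 0.08 m and z of pack_blue in the frame of tub between -0.01 and 0.02 m and angle between pack_blue's own z axis and vertical below 0.1 rad and angle between the z axis of lever_tip and the z axis of pack_blue, either way round above 1.02 rad), for 0.1 s.
At the end, for the whole second after the job is handed in: every container that is there stands upright (within 0.1 rad) and at rest on the tub's floor (within the walls, underside less than 20 mm above the tub's underside), the cover is shut (below 0.06 rad), and the lever has sprung back (below 0.1 rad) (x of pack_red in the frame of tub between -0.095 and 0.095 m and y of pack_red in the frame of tub between -0.08 and 0.08 m and z of pack_red in the frame of tub between -0.01 and 0.02 m and angle between each of pack_red, pack_yellow, pack_green, pack_blue's own z axis and vertical below 0.1 rad and linear speed of each of pack_red, pack_yellow, pack_green, pack_blue below 0.02 m/s and x of pack_yellow in the frame of tub between -0.095 and 0.095 m and y of pack_yellow in the frame of tub between -0.08 and 0.08 m and z of pack_yellow in the frame of tub between -0.01 and 0.02 m and x of pack_green in the frame of tub between -0.095 and 0.095 m and y of pack_green in the frame of tub between -0.08 and 0.08 m and z of pack_green in the frame of tub between -0.01 and 0.02 m and x of pack_blue in the frame of tub between -0.095 and 0.095 m and y of pack_blue in the frame of tub between -0.08 and 0.08 m and z of pack_blue in the frame of tub between -0.01 and 0.02 m and value of joint cover below 0.06 rad and value of joint lever below 0.1 rad); the robot touches nothing.
It fails at once if the shaker is moved more than 3 cm (distance of shaker from where it was at the start of the episode above 0.03 m).
It fails at once if the bowl is moved more than 3 cm (distance of bowl from where it was at the start of the episode above 0.03 m).
It fails at once if the tape is moved more than 3 cm (distance of tape from where it was at the start of the episode above 0.03 m).
Of pack_red, pack_yellow, pack_green, pack_blue only 2 to 4 are there at a start; the rules pass over those that are not, and their reading is None.
At some moment in a run one of pack_red, pack_yellow, pack_green, pack_blue may be knocked a few centimetres aside while the robot is not near it.
Once in a run the grip may slacken for a moment while it holds something.
It also fails if it takes over 210 s, if anything falls off the work surface, if the arm or the gripper's body presses on something with over 40 N, if the wrist force passes 120 N, or if a joint passes its speed limit or range.

## Working session

There is one attempt and no reset: what is moved stays moved. The work goes in short steps, Python scripts to look and compute and a shell command to move; the robot and the scene stay as the last step left them, time stands still between calls to the robot, and variables do not carry over. Pictures are saved under pics/ and viewed, and the job is handed in when it is done.

```bash
ls; mkdir -p pics; python3 - <<'E'
from plant import *
import cv2,json
s=state();print(s)
for n in ["side","top","wrist"]:
    im=grab_frame(n);cv2.imwrite(f"pics/{n}0.png",im[:,:,::-1])
    print(n,camera_model(n))
E
```

```text
pics
{'time': 0.0, 'joint_pos': array([-1.37102897e+00,  5.33892947e-02,  1.61430012e+00, -5.62798106e-05,
        1.47599492e+00, -1.19011930e-01]), 'joint_vel': array([-0.00095464, -0.00043168,  0.00140887, -0.00075917,  0.00012285,
       -0.00204422]), 'joint_efforts': array([ 4.54221595e-05, -3.93680656e+01, -3.70176995e+01, -1.01091005e-04,
        6.92506816e-03,  1.15312679e-05]), 'tool_pos': array([ 0.19574088, -0.5929352 ,  0.24703921]), 'tool_rot': array([-1.04385850e-03,  9.87323373e-01,  1.58718186e-01, -7.02051344e-05]), 'contact_force': array([-0.93874925,  0.88777579, -0.46889936]), 'ft_torque': array([-0.04207285, -0.01442105,  0.04464089]), 'gripper_width': 0.9995609383139509}
side {'camera_matrix': array([[493.30877215,   0.        , 313.41546051],
       [  0.        , 493.30877215, 191.65466054],
       [  0.        ,   0.        ,   1.        ]]), 'dist_coeffs': array([-0.00681381,  0.        ,  0.        ,  0.        ,  0.        ]), 'rvec': array([ 0.31002444, -2.79392213,  1.1746624 ]), 'tvec': array([0.4906199 , 0.19659945, 1.33890166])}
top {'camera_matrix'
[... 271 characters left out ...]
5, -2.14782504,  0.09774831]), 'tvec': array([-0.00415226,  0.52077419,  0.80666004])}
wrist {'camera_matrix': array([[318.19199433,   0.        , 316.33948809],
       [  0.        , 318.19199433, 205.16774444],
       [  0.        ,   0.        ,   1.        ]]), 'dist_coeffs': array([0.01001016, 0.        , 0.        , 0.        , 0.        ]), 'mount': array([[-9.29289094e-04, -9.47180396e-01, -3.20699913e-01,
         8.32855276e-02],
       [ 9.99999482e-01, -7.46876104e-04, -6.91806264e-04,
        -3.37020172e-04],
       [ 4.15742229e-04, -3.20700389e-01,  9.47180599e-01,
        -1.25364847e-01],
       [ 0.00000000e+00,  0.00000000e+00,  0.00000000e+00,
         1.00000000e+00]])}
```

View pics/side0.png

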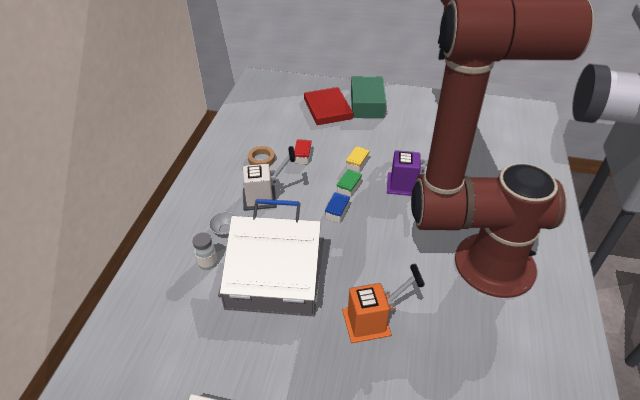

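View pics/top0.png

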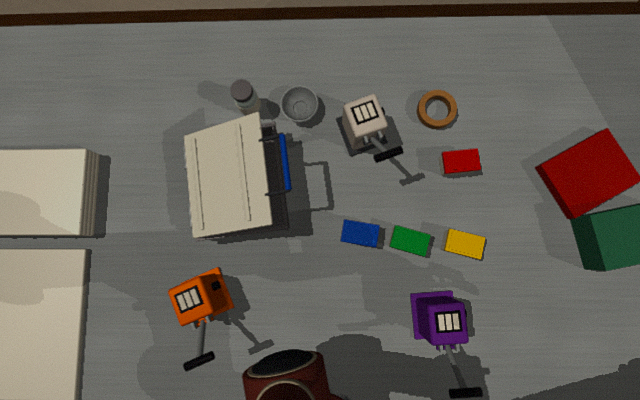

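View pics/wrist0.png

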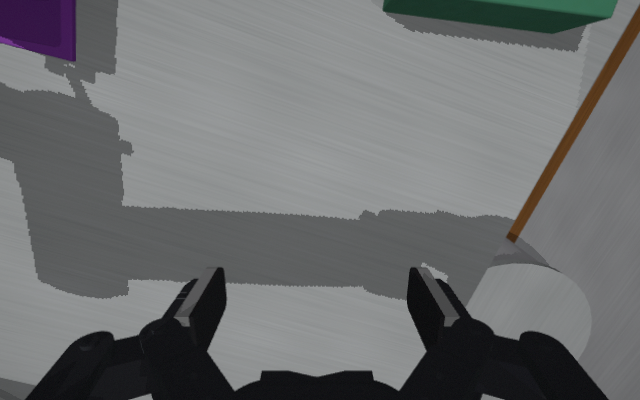

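The scene shows all four packs, all standing on the table. Candidates in the top picture:
- Counter: white (365,120), which is the real one. The look-alikes are orange (200,300) and purple (440,320).
- Packs: red (461,161), yellow (466,243), green (411,240), blue (361,233). The look-alikes are a large red box (588,172) and a large green box (605,237).

The cover is ajar, with the blue bar at about (284,162).

```bash
cat > h.py <<'E'
import numpy as np, cv2
from scipy.spatial.transform import Rotation as R
from scipy.optimize import least_squares, minimize
from plant import *
def q2R(q): return R.from_quat([q[1],q[2],q[3],q[0]]).as_matrix()
def wrist_ext(s):
    m=camera_model("wrist")["mount"]; T=np.eye(4);T[:3,:3]=q2R(s["tool_rot"]);T[:3,3]=s["tool_pos"]
    W=np.linalg.inv(T@m); return cv2.Rodrigues(W[:3,:3])[0].ravel(),W[:3,3]
def proj(cam,P,s=None):
    c=camera_model(cam)
    rv,tv=(c["rvec"],c["tvec"]) if "rvec" in c else wrist_ext(s)
    return cv2.projectPoints(np.asarray(P,float).reshape(-1,1,3),rv,tv,c["camera_matrix"],c["dist_coeffs"])[0].reshape(-1,2)
def ray(cam,px,z,s=None):
    c=camera_model(cam); rv,tv=(c["rvec"],c["tvec"]) if "rvec" in c else wrist_ext(s)
    u=cv2.undistortPoints(np.array([[px]],float),c["camera_matrix"],c["dist_coeffs"])[0,0]
    Rm=cv2.Rodrigues(np.asarray(rv,float))[0]; o=-Rm.T@tv; d=Rm.T@np.array([u[0],u[1],1]); return o+d*(z-o[2])/d[2]
def rz(a): return np.array([[np.cos(a),-np.sin(a),0],[np.sin(a),np.cos(a),0],[0,0,1]])
def box(x,y,yaw,dx,dy,z0,z1):
    P=np.array([[i*dx/2,j*dy/2,k] for i in(-1,1) for j in(-1,1) for k in(z0,z1)]); return P@rz(yaw).T+[x,y,0]
def hullmask(cam,P,s=None):
    p=proj(cam,P,s); h=cv2.convexHull((p*16).astype(np.int32)); m=np.zeros((400,640),np.uint8); cv2.fillConvexPoly(m,h,255,cv2.LINE_AA,4); return m/255.
def fitbox(masks,dx,dy,z0,z1,x0,ss={}):
    def cost(v):
        c=0
        for cam,m in masks.items():
            h=hullmask(cam,box(*v,dx,dy,z0,z1),ss.get(cam)); c+=1-np.minimum(h,m).sum()/np.maximum(h,m).sum()
        return c
    best=None
    for a in np.arange(0,np.pi,np.pi/12):
        v=np.array([x0[0],x0[1],a]); c=cost(v)
        if best is None or c<best[0]: best=(c,v)
    r=best
    for st in(.01,.004):
        v=r[1]; q=minimize(cost,v,method="Nelder-Mead",options=dict(initial_simplex=np.array([v,v+[st,0,0],v+[0,st,0],v+[0,0,st*20]]),xatol=1e-4,fatol=1e-4))
        r=(q.fun,q.x)
    return r
def wh(yaw): return (yaw+np.pi/2)%np.pi-np.pi/2
E
python3 - <<'E'
from h import *
grab_frame("top");grab_frame("side")
for n in ["pack_red","pack_yellow","pack_green","pack_blue"]:
    ms={}
    for cam in("top","side"):
        r=silhouettes(cam,n)
        print(n,cam,[(round(d["conf"],2),d["bbox"]) for d in r[:3]])
        if r: ms[cam]=r[0]["mask"].astype(float)
    m=ms["top"]; yx=np.argwhere(m).mean(0); x0=ray("top",yx[::-1],.03)
    for k in (["top"],["top","side"]):
        f=fitbox({c:ms[c] for c in k if c in ms},.05,.08,0,.045,x0); print(n,k,f[0].round(3),f[1].round(4))
for n in ["tub","cover_hinge","cover_bar","counter","lever_pivot","lever_tip","shaker","bowl","tape"]:
    for cam in("top","side"):
        print(n,cam,[(round(d["conf"],2),np.round(d["pixel"],1)) for d in landmark_of(cam,n)[:3]])
E
```

```text
pack_red top [(0.57, [436.8, 147.9, 481.9, 174.4])]
pack_red side [(0.83, [294.5, 139.8, 312.5, 165.7]), (0.25, [243.1, 146.9, 294.1, 209.4])]
pack_red ['top'] 0.144 [ 0.6184 -0.3259  0.1479]
pack_red ['top', 'side'] 0.383 [ 0.6178 -0.327   0.2008]
pack_yellow top [(0.78, [439.4, 227.0, 487.2, 258.2])]
pack_yellow side [(0.73, [344.6, 146.8, 369.0, 173.5])]
pack_yellow ['top'] 0.184 [ 0.4309 -0.3252  2.9897]
pack_yellow ['top', 'side'] 0.396 [ 0.4305 -0.328   3.0156]
pack_green top [(0.57, [388.0, 228.7, 432.0, 256.6])]
pack_green side [(0.56, [339.8, 172.5, 361.5, 195.3])]
pack_green ['top'] 0.162 [ 0.4384 -0.2062  2.9206]
pack_green ['top', 'side'] 0.449 [ 0.4377 -0.2064  2.9387]
pack_blue top [(0.63, [342.1, 217.4, 379.2, 244.6])]
pack_blue side [(0.63, [325.5, 194.6, 348.0, 223.8])]
pack_blue ['top'] 0.188 [ 0.4545 -0.0934  2.9568]
pack_blue ['top', 'side'] 0.38 [ 0.4533 -0.0976  3.0516]
tub top [(0.87, array([240.7, 183.1]))]
tub side [(0.82, array([274.6, 281.7]))]
cover_hinge top [(0.64, array([369.5, 141.7]))]
cover_hinge side [(0.89, array([265.9, 298.2]))]
cover_bar top [(0
[... 370 characters left out ...]
.57, array([448.6, 347.5]))]
lever_pivot side [(0.9, array([421.7, 163.4])), (0.78, array([392.3, 302.1])), (0.63, array([274.2, 176.9]))]
lever_tip top [(0.83, array([466.1, 389. ])), (0.65, array([387.1, 158. ])), (0.59, array([202.9, 359.9]))]
lever_tip side [(0.71, array([415.1, 278.7])), (0.57, array([292.8, 153.3]))]
shaker top [(0.92, array([250.1, 108.2]))]
shaker side [(0.66, array([209.1, 261.8]))]
bowl top [(0.8, array([300.3, 109.8])), (0.24, array([239.1, 184.3]))]
bowl side [(0.73, array([219.2, 228.8])), (0.54, array([348.9, 189.5]))]
tape top [(0.81, array([435.3, 108.1])), (0.51, array([241.9, 184.8]))]
tape side [(0.67, array([260.7, 159. ])), (0.61, array([357.4, 162.8]))]
```

```bash
python3 - <<'E'
import cv2
a=cv2.imread("pics/top0.png")[80:260,170:490]; b=cv2.imread("pics/side0.png")[130:320,190:440]
cv2.imwrite("pics/crop_t.png",cv2.resize(a,None,fx=2.4,fy=2.4,interpolation=2)); cv2.imwrite("pics/crop_s.png",cv2.resize(b,None,fx=3,fy=3,interpolation=2))
E
```

```text
(no output)
```

View pics/crop_t.png

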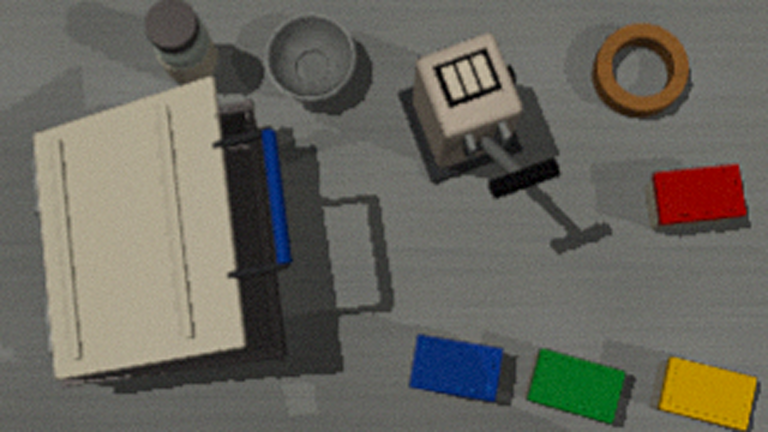

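View pics/crop_s.png

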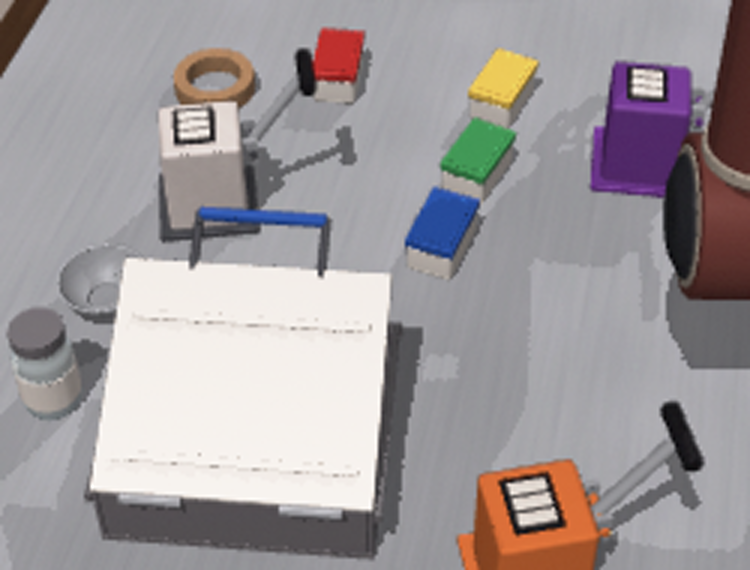

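```bash
cat > fit0.py <<'E'
from h import *
T=lambda l:np.array(l)/2.4+[170,80]
S=lambda l:np.array(l)/3+[190,130]
tt=T([[35,133],[212,77],[245,347],[55,378],[268,130],[285,262]]); ts=S([[375-282,490],[126,259],[390,272],[375,508],[200,215],[326,220]])
# order: hinge far(+x), free far, free near, hinge near, bar far, bar near
def tubpts(v):
    x,y,w,a=v; L=np.array([[115,0,6],[115,-200,6],[-115,-200,6],[-115,0,6],[55,-245,3],[-55,-245,3]])/1000.
    ca,sa=np.cos(a),np.sin(a)
    P=np.c_[L[:,0],L[:,1]*ca+L[:,2]*sa,-L[:,1]*sa+L[:,2]*ca]; 
    P+= [0,.1,.07]; return P@rz(w).T+[x,y,0]
def res(v): return np.r_[(proj("top",tubpts(v))-tt).ravel(),(proj("side",tubpts(v))-ts).ravel()]
r=least_squares(res,[.55,.15,0,.3],loss="soft_l1"); print("tub",r.x.round(4),r.fun.round(1))
f0=T([[415,67],[490,34],[522,106],[446,138]])
def cp(v):
    x,y,w=v; P=np.array([[40,37.5,110],[40,-37.5,110],[-40,-37.5,110],[-40,37.5,110],[-45,0,85],[-45-57.36,0,85+81.9]])/1000; return P@rz(w).T+[x,y,0]
def resc(v):
    P=cp(v); return np.r_[(proj("top",P)-np.r_[f0,[[369,140.5],[387.1,158]]]).ravel(),(proj("side",P[4:])-[[274.2,176.9],[292.8,153.3]]).ravel()]
r=least_squares(resc,[.7,-.1,.4],loss="soft_l1"); print("counter",r.x.round(4),r.fun.round(1)); print(cp(r.x)[4:].round(4))
E
python3 fit0.py
cat > packs.py <<'E'
from h import *
def lidmask(im,c):
    h=cv2.cvtColor(im,cv2.COLOR_RGB2HSV); H,Sa,V=h[...,0].astype(int),h[...,1],h[...,2]
    ok=(Sa>110)&(V>50)
    g={"red":(H<8)|(H>172),"yellow":(H>18)&(H<35),"green":(H>45)&(H<80),"blue":(H>105)&(H<130)}[c]
    return (ok&g).astype(np.uint8)
def comps(im,c,amin=120,amax=2500):
    n,l,st,ce=cv2.connectedComponentsWithStats(lidmask(im,c)); return [(l==i,ce[i],st[i]) for i in range(1,n) if amin<st[i][4]<amax]
E
python3 - <<'E'
from packs import *
im=grab_frame("top")
for c in["red","yellow","green","blue"]:
    for m,ce,st in comps(im,c):
        x0=ray("top",ce,.045); f=fitbox({"top":m.astype(float)},.05,.08,.041,.045,x0); print(c,st,f[0].round(3),f[1][:2].round(4),wh(f[1][2]).round(3))
E
```

```text
tub [0.5683 0.1785 0.1389 0.3898] [-2.   0.8 -0.2 -0.6  0.2  0.1 -0.3  1.6  0.3  0.6  0.6  0.8 -1.6 -0.4
 -0.9 -0.9  0.2 -0.1 -0.7  0.1 -0.3 -0.7 -0.3  0. ]
counter [ 0.6931 -0.105   0.3603] [-1.7 -1.   0.1  0.4  1.   4.4 -0.8  3.7  2.4  0.   0.1 -2.8 -0.3 -0.
 -0.8  0.6]
[[ 0.651  -0.1209  0.085 ]
 [ 0.5973 -0.1411  0.1669]]
red [442 148  39  26 831] 0.075 [ 0.6155 -0.3251] 0.098
red [243 373  60  27 415] 0.46 [0.1013 0.1273] -1.567
yellow [444 229  41  31 902] 0.065 [ 0.4304 -0.3236] -0.254
green [ 590  205   50   65 2480] 0.59 [ 0.435 -0.664] 1.346
green [390 225  41  32 840] 0.104 [ 0.4377 -0.2056] -0.305
blue [279 133  13  57 363] 0.723 [0.6079 0.0708] -0.945
blue [341 219  39  29 826] 0.097 [ 0.454  -0.0963] -0.168
```

```bash
cat > plan.py <<'E'
from h import *
TUB=[.5683,.1785,.1389]
def tub(p): return rz(TUB[2])@np.array(p)+[TUB[0],TUB[1],0]
def bar(a): return tub([0,.1-.245*np.cos(a)+.003*np.sin(a),.07+.245*np.sin(a)+.003*np.cos(a)])
def Rdown(yaw): # tool x at world angle yaw, z down
    c,s=np.cos(yaw),np.sin(yaw); return np.array([[c,s,0],[s,-c,0],[0,0,-1.]])
def go(pts,yaw=None,s=None,flip=True):
    s=s or state(); R0=q2R(s["tool_rot"]); p=s["tool_pos"]
    cur=np.arctan2(R0[1,0],R0[0,0])
    if yaw is None: yaw=cur
    elif flip: yaw=cur+((yaw-cur+np.pi/2)%np.pi-np.pi/2)
    R1=Rdown(yaw); rv=R.from_matrix(R0.T@R1).as_rotvec()/np.radians(5)
    print("t%.1f"%s["time"],"pos",p.round(4),"yaw %.3f->%.3f"%(cur,yaw),"turn total",rv.round(2),"grip %.2f"%s["gripper_width"])
    for q in np.atleast_2d(pts):
        d=R1.T@(np.array(q)-p)/.03; n=int(np.ceil(np.abs(d).max()-.02)) or 1
        print("  to",np.round(q,4),"n",n,"each",(d/n).round(3),"tot",d.round(2)); p=np.array(q)
E
python3 - <<'E'
from plan import *
b=bar(.39); print(b); go([[*b[:2],.26],[b[0],b[1],b[2]-.002]],TUB[2])
E
```

```text
[0.58567071 0.05424618 0.16592089]
t1.6 pos [ 0.1959 -0.5935  0.2483] yaw 0.319->0.139 turn total [-0.   -0.    2.06] grip 1.00
  to [0.5857 0.0542 0.26  ] n 20 each [ 0.793 -0.979 -0.019] tot [ 15.86 -19.58  -0.39]
  to [0.5857 0.0542 0.1639] n 4 each [0.    0.    0.801] tot [0.  0.  3.2]
```

```bash
python3 -m crank '[{"angular":[0,0,1],"delta_pos":[0,0,-0.2],"gripper":1},{"angular":[0,0,1],"delta_pos":[0,0,-0.2],"gripper":1},{"angular":[0,0,0],"delta_pos":[0.8,-0.98,0],"gripper":1},{"angular":[0,0,0],"delta_pos":[0.8,-0.98,0],"gripper":1},{"angular":[0,0,0],"delta_pos":[0.8,-0.98,0],"gripper":1},{"angular":[0,0,0],"delta_pos":[0.8,-0.98,0],"gripper":1},{"angular":[0,0,0],"delta_pos":[0.8,-0.98,0],"gripper":1},{"angular":[0,0,0],"delta_pos":[0.8,-0.98,0],"gripper":1},{"angular":[0,0,0],"delta_pos":[0.8,-0.98,0],"gripper":1},{"angular":[0,0,0],"delta_pos":[0.8,-0.98,0],"gripper":1},{"angular":[0,0,0],"delta_pos":[0.8,-0.98,0],"gripper":1},{"angular":[0,0,0],"delta_pos":[0.8,-0.98,0],"gripper":1}]'
python3 - <<'E'
from plan import *
b=bar(.39); go([[*b[:2],.24]],TUB[2])
E
```

```text
time: 3.1
tool_pos: [0.3916, -0.2669, 0.2605]
tool_rot: [0.0, 0.997, 0.072, 0.0]
contact_force: [0.7, -0.1, -0.1]
gripper_width: 1.0
t3.1 pos [ 0.3916 -0.2669  0.2605] yaw 0.144->0.139 turn total [ 0.01 -0.    0.06] grip 1.00
  to [0.5857 0.0542 0.24  ] n 10 each [ 0.789 -0.971  0.068] tot [ 7.89 -9.71  0.68]
```

```bash
python3 -m crank '[{"angular":[0,0,0.06],"delta_pos":[0.79,-0.97,0],"gripper":0.8},{"angular":[0,0,0],"delta_pos":[0.79,-0.97,0],"gripper":0.8},{"angular":[0,0,0],"delta_pos":[0.79,-0.97,0],"gripper":0.8},{"angular":[0,0,0],"delta_pos":[0.79,-0.97,0],"gripper":0.8},{"angular":[0,0,0],"delta_pos":[0.79,-0.97,0],"gripper":0.8},{"angular":[0,0,0],"delta_pos":[0.79,-0.97,0],"gripper":0.8},{"angular":[0,0,0],"delta_pos":[0.79,-0.97,0],"gripper":0.6},{"angular":[0,0,0],"delta_pos":[0.79,-0.97,0.2],"gripper":0.6},{"angular":[0,0,0],"delta_pos":[0.79,-0.97,0.2],"gripper":0.6},{"angular":[0,0,0],"delta_pos":[0.79,-0.97,0.2],"gripper":0.6},{"angular":[0,0,0],"delta_pos":[0,0,0],"gripper":0.6}]'
python3 - <<'E'
from plan import *
s=state(); im=grab_frame("wrist").copy()
P=np.array([tub([sx*.055,0,0])-tub([0,0,0])+bar(.39) for sx in(-1,1)])
p=proj("wrist",P,s); print(p)
for q in p: cv2.circle(im,tuple(int(v) for v in q),4,(0,255,0),1)
cv2.imwrite("pics/w1.png",im[:,:,::-1]); print(landmark_of("wrist","cover_bar")[:1])
go([bar(.39)-[0,0,.002]],TUB[2])
E
```

```text
time: 4.47
tool_pos: [0.5856, 0.0549, 0.2414]
tool_rot: [-0.0, 0.997, 0.071, -0.001]
contact_force: [0.4, -0.2, 0.1]
gripper_width: 0.598
[[317.88955204 295.23384432]
 [318.54893637 144.80898014]]
[{'pixel': [314.7, 228.1], 'conf': 0.64}]
t4.6 pos [0.5852 0.0531 0.2422] yaw 0.140->0.139 turn total [0.   0.01 0.01] grip 0.60
  to [0.5857 0.0542 0.1639] n 3 each [ 0.007 -0.012  0.87 ] tot [ 0.02 -0.04  2.61]
```

View pics/w1.png

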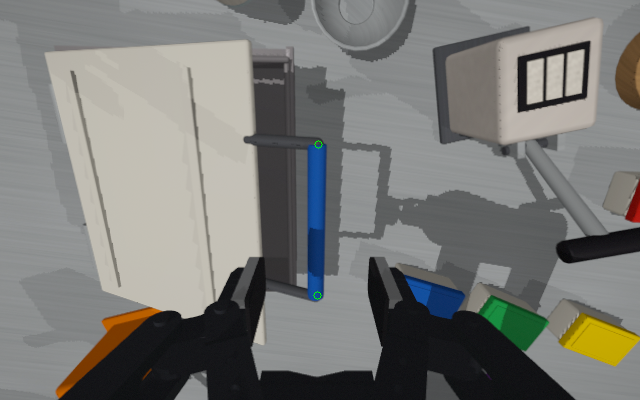

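The overlay sits on the bar's ends at (318,145) and (318,296), so the tub and bar fit is good. Next I descend and pinch the bar.

```bash
python3 -m crank '[{"angular":[0,0,0],"delta_pos":[0.02,-0.03,0.87],"gripper":0.6},{"angular":[0,0,0],"delta_pos":[0,0,0.87],"gripper":0.6},{"angular":[0,0,0],"delta_pos":[0,0,0.87],"gripper":0.6},{"angular":[0,0,0],"delta_pos":[0,0,0],"gripper":0.3},{"angular":[0,0,0],"delta_pos":[0,0,0],"gripper":0},{"angular":[0,0,0],"delta_pos":[0,0,0],"gripper":0},{"angular":[0,0,0],"delta_pos":[0,0,0],"gripper":0}]'
python3 - <<'E'
from plan import *
s=state(); print(s["tool_pos"],s["contact_force"])
A=np.linspace(.39,1.92,20); go([bar(a)-[0,0,.002] for a in A])
E
```

```text
time: 5.45
tool_pos: [0.586, 0.0554, 0.1652]
tool_rot: [-0.002, 0.998, 0.069, 0.001]
contact_force: [-1.6, 5.3, -2.3]
gripper_width: 0.117
[0.58595432 0.05536017 0.16520781] [-1.6179023   5.25212796 -2.33875886]
t5.5 pos [0.586  0.0554 0.1652] yaw 0.139->0.139 turn total [-0.03 -0.02  0.  ] grip 0.12
  to [0.5857 0.0542 0.1639] n 1 each [-0.015  0.035  0.043] tot [-0.01  0.04  0.04]
  to [0.5845 0.0626 0.1817] n 1 each [-0.    -0.282 -0.594] tot [-0.   -0.28 -0.59]
  to [0.5831 0.0724 0.1988] n 1 each [-0.    -0.328 -0.57 ] tot [-0.   -0.33 -0.57]
  to [0.5816 0.0835 0.2151] n 1 each [-0.    -0.373 -0.541] tot [-0.   -0.37 -0.54]
  to [0.5799 0.0958 0.2304] n 1 each [-0.    -0.416 -0.51 ] tot [-0.   -0.42 -0.51]
  to [0.578  0.1093 0.2446] n 1 each [-0.    -0.455 -0.474] tot [-0.   -0.46 -0.47]
  to [0.5759 0.1239 0.2577] n 1 each [-0.    -0.492 -0.436] tot [-0.   -0.49 -0.44]
  to [0.5737 0.1395 0.2695] n 1 each [-0.    -0.525 -0.395] tot [-0.   -0.53 -0.4 ]
  to [0.5714 0.1561 0.2801] n 1 each [-0.    -0.555 -0.352] tot [-0.   -0.56 -0.35]
  to [0.569  0.1733 0.2893] n 1 each [-0. 
[... 181 characters left out ...]
209] tot [-0.   -0.62 -0.21]
  to [0.5613 0.2288 0.308 ] n 1 each [-0.    -0.638 -0.158] tot [-0.   -0.64 -0.16]
  to [0.5586 0.2481 0.3112] n 1 each [-0.    -0.649 -0.106] tot [-0.   -0.65 -0.11]
  to [0.5559 0.2675 0.3128] n 1 each [-0.    -0.655 -0.053] tot [-0.   -0.66 -0.05]
  to [0.5531 0.2871 0.3128] n 1 each [-0.    -0.658 -0.001] tot [-0.   -0.66 -0.  ]
  to [0.5504 0.3066 0.3113] n 1 each [-0.    -0.655  0.052] tot [-0.   -0.66  0.05]
  to [0.5477 0.3258 0.3081] n 1 each [-0.    -0.649  0.105] tot [-0.   -0.65  0.1 ]
  to [0.545  0.3448 0.3034] n 1 each [-0.    -0.639  0.157] tot [-0.   -0.64  0.16]
  to [0.5425 0.3633 0.2972] n 1 each [-0.    -0.624  0.208] tot [-0.   -0.62  0.21]
```

```bash
python3 -m crank '[{"angular":[0,0,0],"delta_pos":[0,-0.28,-0.59],"gripper":0},{"angular":[0,0,0],"delta_pos":[0,-0.33,-0.57],"gripper":0},{"angular":[0,0,0],"delta_pos":[0,-0.37,-0.54],"gripper":0},{"angular":[0,0,0],"delta_pos":[0,-0.42,-0.51],"gripper":0},{"angular":[0,0,0],"delta_pos":[0,-0.46,-0.47],"gripper":0},{"angular":[0,0,0],"delta_pos":[0,-0.49,-0.44],"gripper":0},{"angular":[0,0,0],"delta_pos":[0,-0.53,-0.4],"gripper":0},{"angular":[0,0,0],"delta_pos":[0,-0.56,-0.35],"gripper":0},{"angular":[0,0,0],"delta_pos":[0,-0.58,-0.31],"gripper":0},{"angular":[0,0,0],"delta_pos":[0,-0.6,-0.26],"gripper":0}]'
python3 - <<'E'
from plan import *
s=state(); print(s["tool_pos"],s["contact_force"],s["gripper_width"],bar(1.2)-[0,0,.002])
hp=tub([0,.1,.07]);d=rz(-TUB[2])@(s["tool_pos"]-hp); a=np.arctan2(d[2]+.002,-d[1]);print(d,"angle",a,np.hypot(d[1],d[2]))
A=np.linspace(a,1.92,11); go([bar(a)-[0,0,.002] for a in A])
E
```

```text
time: 6.7
tool_pos: [0.5678, 0.1909, 0.3001]
tool_rot: [0.002, 0.998, 0.069, 0.002]
contact_force: [7.3, -1.5, -4.0]
gripper_width: 0.117
[0.56775624 0.19088054 0.30010067] [ 7.34322191 -1.46010766 -3.95029164] 0.11736183681187942 [0.56635909 0.19238345 0.29743665]
[ 0.00117561 -0.08766342  0.23010067] angle 1.209664424116256 0.24623401720331317
t6.7 pos [0.5678 0.1909 0.3001] yaw 0.138->0.138 turn total [ 0.04 -0.05 -0.  ] grip 0.12
  to [0.5661 0.1946 0.2983] n 1 each [-0.039 -0.13   0.061] tot [-0.04 -0.13  0.06]
  to [0.5638 0.211  0.3036] n 1 each [-0.001 -0.552 -0.179] tot [-0.   -0.55 -0.18]
  to [0.5614 0.2277 0.3078] n 1 each [-0.001 -0.563 -0.139] tot [-0.   -0.56 -0.14]
  to [0.559  0.2447 0.3108] n 1 each [-0.001 -0.572 -0.099] tot [-0.   -0.57 -0.1 ]
  to [0.5566 0.2618 0.3125] n 1 each [-0.001 -0.577 -0.058] tot [-0.   -0.58 -0.06]
  to [0.5542 0.2791 0.313 ] n 1 each [-0.001 -0.58  -0.017] tot [-0.   -0.58 -0.02]
  to [0.5518 0.2963 0.3123] n 1 each [-0.001 -0.58   0.024] tot [-0.   -0.58  0.02]
  to [0.5494 0.3134 0.3103] n 1 each [-0.001 -0.576  0.065] tot [-0.   -0.58  0.07]
  to [0.5471 0.3303 0.3071] n 1 each [-0.001 -0.57   0.106] tot [-0.   -0.57  0.11]
  to [0.5447 0.347  0.3028] n 1 each [-0.001 -0.561  0.146] tot [-0.   -0.56  0.15]
  to [0.5425 0.3633 0.2972] n 1 each [-0.001 -0.549  0.186] tot [-0.   -0.55  0.19]
```

```bash
python3 -m crank '[{"angular":[0,0,0],"delta_pos":[-0.02,-0.6,-0.15],"gripper":0},{"angular":[0,0,0],"delta_pos":[-0.02,-0.58,-0.13],"gripper":0},{"angular":[0,0,0],"delta_pos":[0,-0.58,-0.1],"gripper":0},{"angular":[0,0,0],"delta_pos":[0,-0.58,-0.06],"gripper":0},{"angular":[0,0,0],"delta_pos":[0,-0.58,-0.02],"gripper":0},{"angular":[0,0,0],"delta_pos":[0,-0.58,0.02],"gripper":0},{"angular":[0,0,0],"delta_pos":[0,-0.58,0.07],"gripper":0},{"angular":[0,0,0],"delta_pos":[0,-0.57,0.11],"gripper":0},{"angular":[0,0,0],"delta_pos":[0,-0.56,0.15],"gripper":0},{"angular":[0,0,0],"delta_pos":[0,-0.5,0.18],"gripper":0},{"angular":[0,0,0],"delta_pos":[0,0,0],"gripper":0}]'
python3 - <<'E'
from plan import *
s=state(); print(s["tool_pos"],s["contact_force"],s["gripper_width"])
hp=tub([0,.1,.07]);d=rz(-TUB[2])@(s["tool_pos"]-hp); a=np.arctan2(d[2]+.002,-d[1]);print(d,"angle",a,np.hypot(d[1],d[2]))
E
```

```text
time: 8.07
tool_pos: [0.5444, 0.3626, 0.2999]
tool_rot: [-0.002, 0.998, 0.07, 0.006]
contact_force: [9.3, 3.9, 2.1]
gripper_width: 0.113
[0.54439228 0.36258988 0.29990566] [9.30401451 3.86683929 2.12980771] 0.11337921580921649
[0.00181048 0.08562701 0.22990566] angle 1.9245006286129969 0.24533364665744212
```

```bash
python3 -m crank '[{"angular":[0,0,0],"delta_pos":[0,0,0],"gripper":0.4},{"angular":[0,0,0],"delta_pos":[0,0,0],"gripper":0.6},{"angular":[0,0,0],"delta_pos":[0,0,-0.8],"gripper":0.6},{"angular":[0,0,0],"delta_pos":[0,0.3,-1],"gripper":0.8},{"angular":[0,0,0],"delta_pos":[0,1,-0.6],"gripper":1},{"angular":[0,0,0],"delta_pos":[0,1,0],"gripper":1},{"angular":[0,0,0],"delta_pos":[0,1,0],"gripper":1},{"angular":[0,0,0],"delta_pos":[0,1,0],"gripper":1}]'
cat > look.py <<'E'
import sys
from h import *
for cam in sys.argv[2:]:
    cv2.imwrite(f"pics/{cam}_{sys.argv[1]}.png",grab_frame(cam)[:,:,::-1])
E
python3 look.py a side top
```

```text
time: 9.07
tool_pos: [0.559, 0.232, 0.3674]
tool_rot: [0.0, 0.998, 0.069, -0.001]
contact_force: [-1.0, 0.1, 0.3]
gripper_width: 1.001
```

View pics/side_a.png

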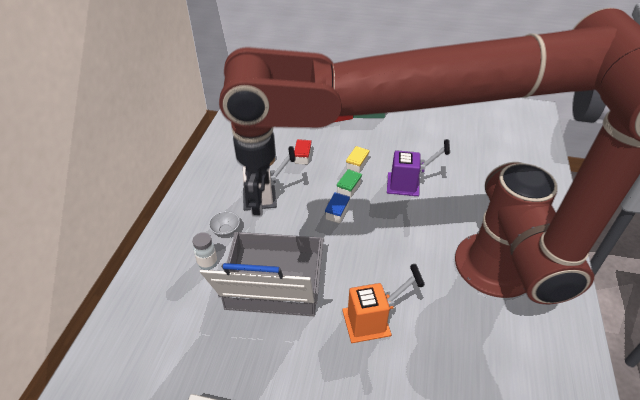

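View pics/top_a.png

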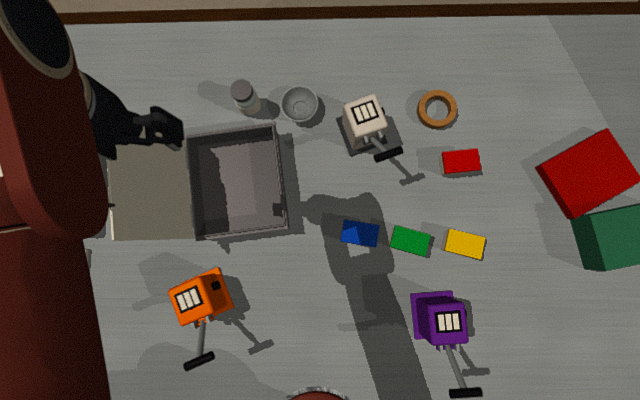

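```bash
cat > meas.py <<'E'
from packs import *
def packs(cols=("red","yellow","green","blue"),cam="top"):
    im=grab_frame(cam); out={}
    for c in cols:
        for m,ce,st in comps(im,c,300,2000):
            x0=ray(cam,ce,.045); f=fitbox({cam:m.astype(float)},.05,.08,.041,.045,x0)
            if f[0]<.3: out[c]=f[1]; print(c,f[0].round(3),f[1][:2].round(4),"yaw",wh(f[1][2]).round(3))
    return out
E
python3 - <<'E'
from meas import *
from plan import *
packs()
im=cv2.imread("pics/top_a.png")
for P in([[.115,.1,.07],[.115,-.1,.07],[-.115,-.1,.07],[-.115,.1,.07]],[[.11,.095,.005],[.11,-.095,.005],[-.11,-.095,.005],[-.11,.095,.005]]):
    p=proj("top",[tub(q) for q in P]).round().astype(int); cv2.polylines(im,[p],True,(0,255,0),1)
cv2.imwrite("pics/tubov.png",cv2.resize(im[100:260,160:320],None,fx=4,fy=4,interpolation=0)[:600])
E
```

```text
red 0.075 [ 0.6151 -0.3247] yaw 0.095
yellow 0.066 [ 0.4305 -0.3236] yaw -0.25
green 0.103 [ 0.4376 -0.2056] yaw -0.307
blue 0.101 [ 0.4545 -0.0957] yaw -0.177
```

View pics/tubov.png

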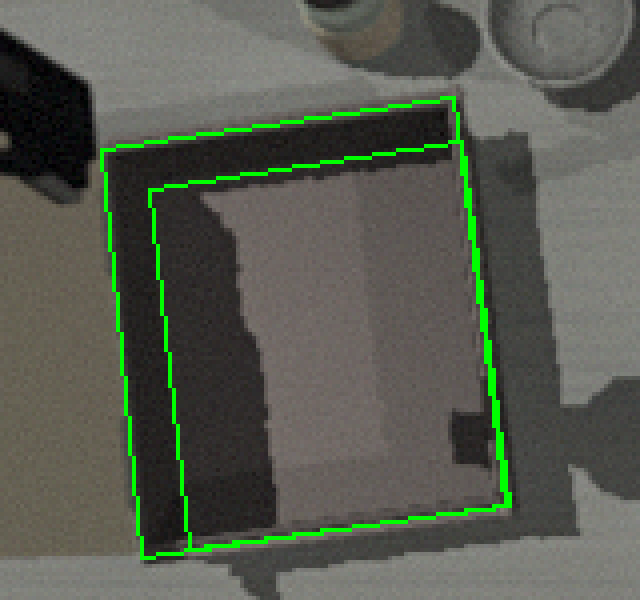

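```bash
cat >> plan.py <<'E'
def arc(q,yaw,n,s=None,tn=None,flip=True):
    """rows turning and shifting together; prints one [dx,dy,dz | tz] per row"""
    s=s or state(); R0=q2R(s["tool_rot"]); p=s["tool_pos"]
    cur=np.arctan2(R0[1,0],R0[0,0]); yaw=cur+((yaw-cur+np.pi/2)%np.pi-np.pi/2) if flip else yaw
    tot=-(yaw-cur)/np.radians(5); n=max(n,int(np.ceil(abs(tot))))
    d=(np.array(q)-p)/n; y=cur
    tz=round(tot/n,2)
    print("t%.1f"%s["time"],"from",p.round(3),"yaw %.3f->%.3f n %d tz %.2f"%(cur,yaw,n,tz))
    for i in range(n):
        v=Rdown(y).T@d/.03; print("  ",v.round(2)); y-=tz*np.radians(5)
E
python3 - <<'E'
from plan import *
print(ray("top",[437,108],.012),ray("top",[300,105],.02))
arc([.615,-.325,.22],1.666,19)
E
```

```text
[ 0.75069987 -0.28600881  0.012     ] [0.75901751 0.03909155 0.02      ]
t9.2 from [0.559 0.232 0.367] yaw 0.137->1.666 n 19 tz -0.92
   [-0.04  0.98  0.26]
   [-0.12  0.98  0.26]
   [-0.19  0.96  0.26]
   [-0.27  0.94  0.26]
   [-0.34  0.92  0.26]
   [-0.42  0.89  0.26]
   [-0.49  0.85  0.26]
   [-0.55  0.81  0.26]
   [-0.62  0.76  0.26]
   [-0.68  0.71  0.26]
   [-0.73  0.66  0.26]
   [-0.78  0.59  0.26]
   [-0.83  0.53  0.26]
   [-0.87  0.46  0.26]
   [-0.9   0.39  0.26]
   [-0.93  0.32  0.26]
   [-0.95  0.24  0.26]
   [-0.97  0.16  0.26]
   [-0.98  0.09  0.26]
```

```bash
python3 -m crank '[{"angular":[0,0,-0.92],"delta_pos":[-0.04,0.98,0.2],"gripper":1},{"angular":[0,0,-0.92],"delta_pos":[-0.12,0.98,0.2],"gripper":1},{"angular":[0,0,-0.92],"delta_pos":[-0.19,0.96,0.2],"gripper":1},{"angular":[0,0,-0.92],"delta_pos":[-0.27,0.94,0.2],"gripper":1},{"angular":[0,0,-0.92],"delta_pos":[-0.34,0.92,0.2],"gripper":1},{"angular":[0,0,-0.92],"delta_pos":[-0.42,0.89,0.2],"gripper":1},{"angular":[0,0,-0.92],"delta_pos":[-0.49,0.85,0.2],"gripper":1},{"angular":[0,0,-0.92],"delta_pos":[-0.55,0.81,0.2],"gripper":1},{"angular":[0,0,-0.92],"delta_pos":[-0.62,0.76,0.2],"gripper":1},{"angular":[0,0,-0.92],"delta_pos":[-0.68,0.71,0.2],"gripper":1},{"angular":[0,0,-0.92],"delta_pos":[-0.73,0.66,0.2],"gripper":1},{"angular":[0,0,-0.92],"delta_pos":[-0.78,0.59,0.2],"gripper":0.9}]'
python3 -m crank '[{"angular":[0,0,-0.92],"delta_pos":[-0.83,0.53,0.3],"gripper":0.9},{"angular":[0,0,-0.92],"delta_pos":[-0.87,0.46,0.3],"gripper":0.9},{"angular":[0,0,-0.92],"delta_pos":[-0.9,0.39,0.3],"gripper":0.9},{"angular":[0,0,-0.92],"delta_pos":[-0.93,0.32,0.4],"gripper":0.9},{"angular":[0,0,-0.92],"delta_pos":[-0.95,0.24,0.4],"gripper":0.9},{"angular":[0,0,-0.92],"delta_pos":[-0.97,0.16,0.4],"gripper":0.9},{"angular":[0,0,-0.92],"delta_pos":[-0.98,0.09,0.4],"gripper":0.9}]'
python3 - <<'E'
from meas import *
from plan import *
s=state(); im=grab_frame("wrist").copy()
for m,ce,st in comps(im,"red",800,40000):
    print(st,ray("wrist",ce,.045,s).round(4))
    f=fitbox({"wrist":m.astype(float)},.05,.08,.041,.045,ray("wrist",ce,.045,s),{"wrist":s}); print(f[0].round(3),f[1].round(4))
cv2.imwrite("pics/w2.png",im[:,:,::-1])
p=packs(["red"])["red"]
go([[.615,-.3245,.15],[.615,-.3245,.03]],1.666)
E
```

```text
time: 10.72
tool_pos: [0.5953, -0.1181, 0.295]
tool_rot: [-0.0, 0.851, 0.525, 0.0]
contact_force: [-0.1, 0.4, -1.1]
gripper_width: 0.899
time: 11.6
tool_pos: [0.6165, -0.3234, 0.2196]
tool_rot: [-0.0, 0.672, 0.741, 0.0]
contact_force: [1.0, 0.2, 0.2]
gripper_width: 0.898
[ 290  151   52   78 3870] [ 0.6169 -0.3248  0.045 ]
0.081 [ 0.6175 -0.3284  0.0917]
[ 220  318  108   70 4127] [ 0.586  -0.5298  0.045 ]
0.355 [ 0.5879 -0.5238  2.0529]
red 0.072 [ 0.6152 -0.3249] yaw 0.098
t11.7 pos [ 0.6154 -0.3247  0.2176] yaw 1.663->1.666 turn total [-0.04 -0.02 -0.03] grip 0.90
  to [ 0.615  -0.3245  0.15  ] n 3 each [ 0.002 -0.004  0.751] tot [ 0.01 -0.01  2.25]
  to [ 0.615  -0.3245  0.03  ] n 4 each [0. 0. 1.] tot [0. 0. 4.]
```

View pics/w2.png

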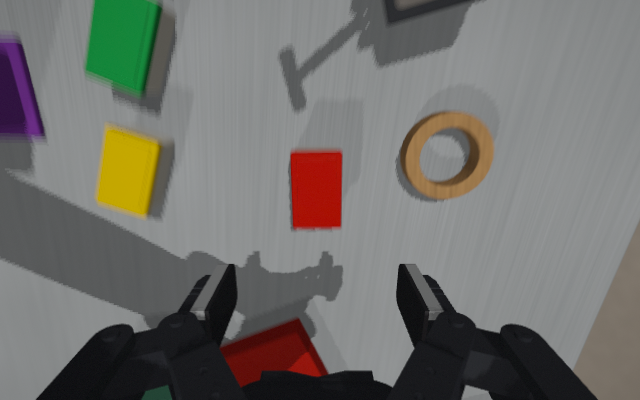

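Red lid is centred at (316,190) in the wrist view, and the tape at (447,155) is well clear of the jaws. I'm descending to grasp.

```bash
python3 -m crank '[{"angular":[0,0,0],"delta_pos":[0.02,0,0.9],"gripper":0.9},{"angular":[0,0,0],"delta_pos":[0.02,0,0.9],"gripper":0.9},{"angular":[0,0,0],"delta_pos":[0,0,0.9],"gripper":0.9},{"angular":[0,0,0],"delta_pos":[0,0,0.9],"gripper":0.9},{"angular":[0,0,0],"delta_pos":[0,0,0.9],"gripper":0.9},{"angular":[0,0,0],"delta_pos":[0,0,0.9],"gripper":0.9},{"angular":[0,0,0],"delta_pos":[0,0,0.85],"gripper":0.9},{"angular":[0,0,0],"delta_pos":[0,0,0],"gripper":0.5},{"angular":[0,0,0],"delta_pos":[0,0,0],"gripper":0.3},{"angular":[0,0,0],"delta_pos":[0,0,0],"gripper":0.3},{"angular":[0,0,0],"delta_pos":[0,0,0],"gripper":0.3}]'
python3 -m crank '[{"angular":[0,0,0],"delta_pos":[0,0,-0.5],"gripper":0.3},{"angular":[0,0,0],"delta_pos":[0,0,-1],"gripper":0.3}]'
python3 - <<'E'
from plan import *
s=state(); print(s["contact_force"])
t=tub([-.05,-.046,.2]); print(t)
arc(t,TUB[2]+np.pi/2,18)
E
```

```text
time: 13.08
tool_pos: [0.6159, -0.3226, 0.0333]
tool_rot: [0.0, 0.673, 0.739, 0.0]
contact_force: [-0.4, 0.7, -2.9]
gripper_width: 0.574
time: 13.32
tool_pos: [0.6146, -0.322, 0.0771]
tool_rot: [-0.002, 0.673, 0.739, -0.0]
contact_force: [-0.5, 0.2, -3.0]
gripper_width: 0.576
[-0.45799218  0.22923313 -3.02120717]
[0.52515043 0.12602034 0.2       ]
t13.3 from [ 0.615 -0.322  0.077] yaw 1.664->1.710 n 18 tz -0.03
   [ 0.84 -0.09 -0.23]
   [ 0.84 -0.09 -0.23]
   [ 0.84 -0.08 -0.23]
   [ 0.84 -0.08 -0.23]
   [ 0.84 -0.08 -0.23]
   [ 0.84 -0.08 -0.23]
   [ 0.84 -0.07 -0.23]
   [ 0.84 -0.07 -0.23]
   [ 0.84 -0.07 -0.23]
   [ 0.84 -0.07 -0.23]
   [ 0.84 -0.07 -0.23]
   [ 0.84 -0.06 -0.23]
   [ 0.84 -0.06 -0.23]
   [ 0.84 -0.06 -0.23]
   [ 0.84 -0.06 -0.23]
   [ 0.84 -0.05 -0.23]
   [ 0.84 -0.05 -0.23]
   [ 0.84 -0.05 -0.23]
```

```bash
python3 -m crank '[{"angular":[0,0,-0.03],"delta_pos":[0.3,-0.15,-1],"gripper":0.3},{"angular":[0,0,-0.03],"delta_pos":[0.6,-0.15,-1],"gripper":0.3},{"angular":[0,0,-0.03],"delta_pos":[0.8,-0.15,-1],"gripper":0.3},{"angular":[0,0,-0.03],"delta_pos":[0.9,-0.15,-1],"gripper":0.3},{"angular":[0,0,-0.03],"delta_pos":[0.9,-0.15,-1],"gripper":0.3},{"angular":[0,0,-0.03],"delta_pos":[0.9,-0.15,-1],"gripper":0.3},{"angular":[0,0,-0.03],"delta_pos":[0.9,-0.1,-0.2],"gripper":0.3},{"angular":[0,0,-0.03],"delta_pos":[0.9,-0.1,0],"gripper":0.3},{"angular":[0,0,-0.03],"delta_pos":[0.9,-0.05,0],"gripper":0.3},{"angular":[0,0,-0.03],"delta_pos":[0.9,-0.05,0],"gripper":0.3},{"angular":[0,0,-0.03],"delta_pos":[0.9,-0.05,0],"gripper":0.3},{"angular":[0,0,-0.03],"delta_pos":[0.9,0,0],"gripper":0.3}]'
python3 - <<'E'
from plan import *
s=state(); print(s["contact_force"])
go([tub([-.05,-.046,.15]),tub([-.05,-.046,.042])],TUB[2]+np.pi/2)
E
```

```text
time: 14.82
tool_pos: [0.5453, -0.0329, 0.2625]
tool_rot: [-0.001, 0.662, 0.75, -0.0]
contact_force: [0.1, -0.6, -2.8]
gripper_width: 0.572
[ 0.10960822 -0.61232811 -2.82374935]
t14.8 pos [ 0.5453 -0.0329  0.2625] yaw 1.696->1.710 turn total [-0.02 -0.01 -0.16] grip 0.57
  to [0.5252 0.126  0.15  ] n 6 each [0.89  0.011 0.625] tot [5.34 0.07 3.75]
  to [0.5252 0.126  0.042 ] n 4 each [0.  0.  0.9] tot [0.  0.  3.6]
```

```bash
python3 -m crank '[{"angular":[0,0,-0.16],"delta_pos":[0.9,0.01,0.3],"gripper":0.3},{"angular":[0,0,0],"delta_pos":[0.9,0.01,0.4],"gripper":0.3},{"angular":[0,0,0],"delta_pos":[0.9,0.01,0.5],"gripper":0.3},{"angular":[0,0,0],"delta_pos":[0.9,0.01,0.7],"gripper":0.3},{"angular":[0,0,0],"delta_pos":[0.9,0.01,0.8],"gripper":0.3},{"angular":[0,0,0],"delta_pos":[0.84,0.01,0.8],"gripper":0.3},{"angular":[0,0,0],"delta_pos":[0,0,0],"gripper":0.3}]'
python3 - <<'E'
from plan import *
from meas import comps
s=state(); print(s["contact_force"],s["joint_pos"].round(2))
go([tub([-.05,-.046,.0395])],TUB[2]+np.pi/2)
im=grab_frame("wrist").copy()
for m,ce,st in comps(im,"red",800,40000):
    f=fitbox({"wrist":m.astype(float)},.05,.08,s["tool_pos"][2]+.008,s["tool_pos"][2]+.012,ray("wrist",ce,s["tool_pos"][2]+.012,s),{"wrist":s}); print(st,f[0].round(3),f[1].round(4)); print(rz(-TUB[2])@(np.r_[f[1][:2],0]-[TUB[0],TUB[1],0]))
cv2.imwrite("pics/w3.png",im[:,:,::-1])
E
python3 look.py b side
```

```text
time: 15.7
tool_pos: [0.5233, 0.126, 0.155]
tool_rot: [-0.002, 0.655, 0.755, -0.002]
contact_force: [0.2, 0.2, -2.8]
gripper_width: 0.574
[ 0.23126968  0.18620659 -2.80359054] [ 0.1  -0.07  1.9   0.    1.32 -0.04]
t15.7 pos [0.5233 0.126  0.155 ] yaw 1.712->1.710 turn total [-0.08 -0.    0.03] grip 0.57
  to [0.5252 0.126  0.0395] n 4 each [-0.002  0.015  0.963] tot [-0.01  0.06  3.85]
[  253   218   126   159 17934] 0.107 [0.524  0.1237 0.1533]
[-0.05146635 -0.04812858  0.        ]
```

View pics/w3.png

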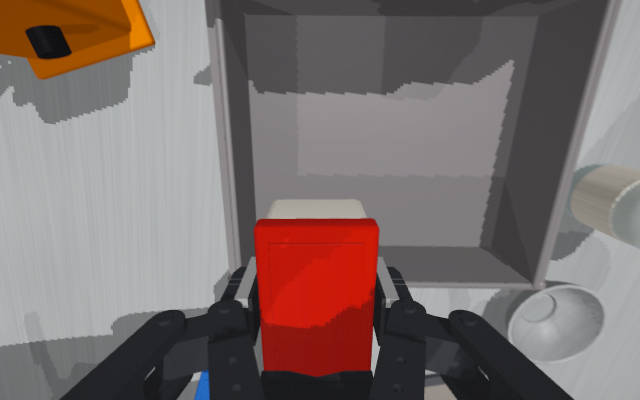

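View pics/side_b.png

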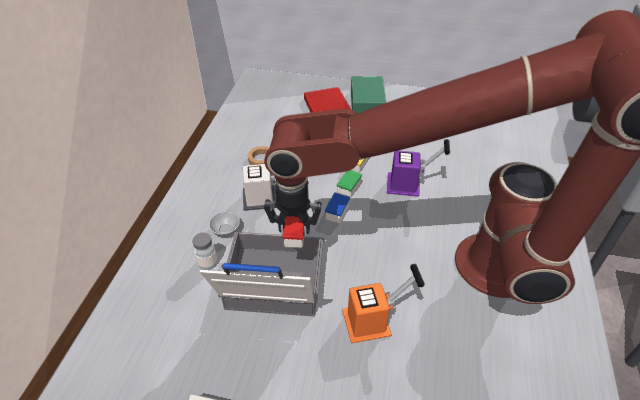

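```bash
python3 -m crank '[{"angular":[0,0,0],"delta_pos":[0.05,0.06,0.97],"gripper":0.3},{"angular":[0,0,0],"delta_pos":[0.02,0,0.97],"gripper":0.3},{"angular":[0,0,0],"delta_pos":[0,0,0.97],"gripper":0.3},{"angular":[0,0,0],"delta_pos":[0,0,0.8],"gripper":0.3},{"angular":[0,0,0],"delta_pos":[0,0,0.1],"gripper":0.3},{"angular":[0,0,0],"delta_pos":[0,0,0],"gripper":0.3}]'
python3 - <<'E'
from plan import *
go([tub([-.05,-.046,.039])],TUB[2]+np.pi/2)
E
```

```text
time: 16.55
tool_pos: [0.5289, 0.1266, 0.0457]
tool_rot: [0.001, 0.657, 0.754, 0.001]
contact_force: [0.3, 0.0, -2.9]
gripper_width: 0.575
t16.6 pos [0.5289 0.1266 0.0457] yaw 1.709->1.710 turn total [ 0.02  0.   -0.01] grip 0.58
  to [0.5252 0.126  0.039 ] n 1 each [-0.003 -0.127  0.224] tot [-0.   -0.13  0.22]
```

```bash
python3 -m crank '[{"angular":[0,0,0],"delta_pos":[0,-0.05,0.12],"gripper":0.3},{"angular":[0,0,0],"delta_pos":[0,0,0.1],"gripper":0.3},{"angular":[0,0,0],"delta_pos":[0,0,0],"gripper":0.3}]'
python3 - <<'E'
from plan import *
for i in range(3):
    s=state(); print(s["tool_pos"],s["contact_force"]); grab_frame("top")
E
```

```text
time: 16.92
tool_pos: [0.5265, 0.1269, 0.038]
tool_rot: [0.0, 0.656, 0.755, 0.0]
contact_force: [-0.3, -0.9, -2.3]
gripper_width: 0.578
[0.52653162 0.12686668 0.03804913] [-0.26580604 -0.88628874 -2.27003841]
[0.52651677 0.1268501  0.03802296] [-0.04489386  0.04552938 -1.8998604 ]
[0.52655723 0.12684389 0.03803096] [ 0.59333748 -0.65438018 -2.27592066]
```

```bash
python3 -m crank '[{"angular":[0,0,0],"delta_pos":[0,0,0],"gripper":0.7},{"angular":[0,0,0],"delta_pos":[0,0,0],"gripper":0.72},{"angular":[0,0,0],"delta_pos":[0,0,-0.5],"gripper":0.72},{"angular":[0,0,0],"delta_pos":[0,0,-1],"gripper":0.72},{"angular":[0,0,0],"delta_pos":[0,0,-1],"gripper":0.72},{"angular":[0,0,0],"delta_pos":[0,0,-1],"gripper":0.5},{"angular":[0,0,0],"delta_pos":[0,0,-1],"gripper":0},{"angular":[0,0,0],"delta_pos":[-0.5,0,-1],"gripper":0},{"angular":[0,0,0],"delta_pos":[-1,0,-0.8],"gripper":0},{"angular":[0,0,0],"delta_pos":[-1,0,0],"gripper":0},{"angular":[0,0,0],"delta_pos":[-1,0.2,0],"gripper":0},{"angular":[0,0,0],"delta_pos":[-1,0.2,0],"gripper":0}]'
python3 - <<'E'
from plan import *
from meas import comps
im=grab_frame("top")
for m,ce,st in comps(im,"red",300,3000):
    f=fitbox({"top":m.astype(float)},.05,.08,.046,.05,ray("top",ce,.05)); print(st,f[0].round(3),(rz(-TUB[2])@(np.r_[f[1][:2],0]-[TUB[0],TUB[1],0])).round(4),wh(f[1][2]-TUB[2]))
cv2.imwrite("pics/top_c.png",im[80:280,160:480,::-1])
s=state(); im=grab_frame("wrist"); cv2.imwrite("pics/w4.png",im[:,:,::-1])
for n in["lever_tip","lever_pivot"]: print(n,[(d["conf"],d["pixel"],ray("wrist",d["pixel"],.167 if n=="lever_tip" else .085,s)) for d in landmark_of("wrist",n)])
go([[.597,-.141,.23]])
E
```

```text
time: 18.58
tool_pos: [0.5573, -0.0062, 0.2284]
tool_rot: [0.001, 0.656, 0.755, 0.001]
contact_force: [0.2, -0.4, 0.1]
gripper_width: 0.002
lever_tip []
lever_pivot [(0.58, [395.8, 316.1], array([ 0.65583821, -0.12395467,  0.085     ]))]
t18.8 pos [ 0.5569 -0.0053  0.2276] yaw 1.709->1.709 turn total [ 0.01 -0.   -0.  ] grip -0.00
  to [ 0.597 -0.141  0.23 ] n 5 each [-0.933  0.14  -0.016] tot [-4.66  0.7  -0.08]
```

View pics/w4.png

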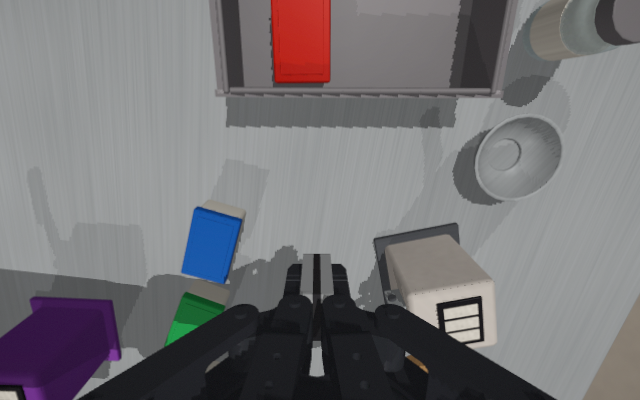

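View pics/top_c.png

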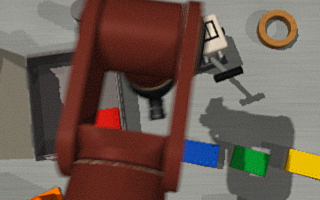

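```bash
python3 - <<'E'
from plan import *
import itertools
s=state()
a=cv2.imread("pics/w4.png"); b=cv2.imread("pics/top0.png"); c=cv2.imread("pics/side0.png")
def draw(im,cam,v,col):
    x,y,w=v
    for dz in(0.005,.11):
        P=[[40,37.5,dz*1000],[40,-37.5,dz*1000],[-40,-37.5,dz*1000],[-40,37.5,dz*1000]]
        p=proj(cam,np.array(P)/1000@rz(w).T+[x,y,0],s); cv2.polylines(im,[p.round().astype(int)],True,col,1)
    L=np.array([[-45,0,85],[-102.4,0,166.9],[-102.4,28,166.9],[-102.4,-28,166.9]])/1000@rz(w).T+[x,y,0]; p=proj(cam,L,s).round().astype(int)
    cv2.line(im,p[0],p[1],col,1); cv2.line(im,p[2],p[3],col,1)
for im,cam in((a,"wrist"),(b,"top"),(c,"side")): draw(im,cam,(.6931,-.105,.3603),(0,255,0))
o=np.zeros((600,800,3),np.uint8)
A=cv2.resize(a[200:400,340:540],(400,400)); B=cv2.resize(b[85:185,330:430],(400,400)); C=cv2.resize(c[140:220,235:315],(400,400))
cv2.imwrite("pics/ov1.png",np.hstack([A,B])); cv2.imwrite("pics/ov2.png",C)
E
```

```text
(no output)
```

View pics/ov1.png

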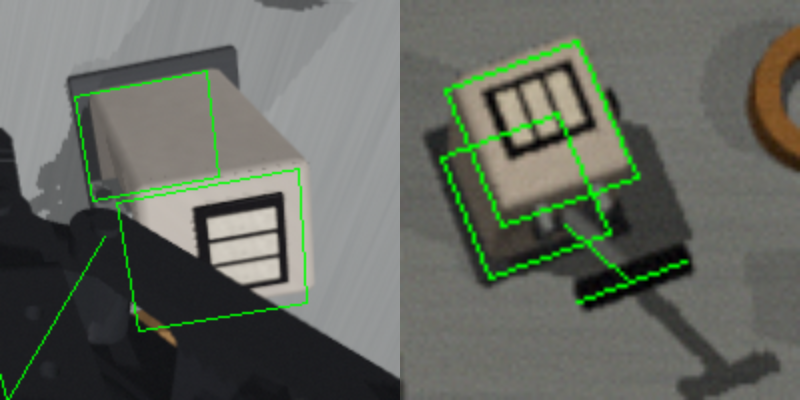

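View pics/ov2.png

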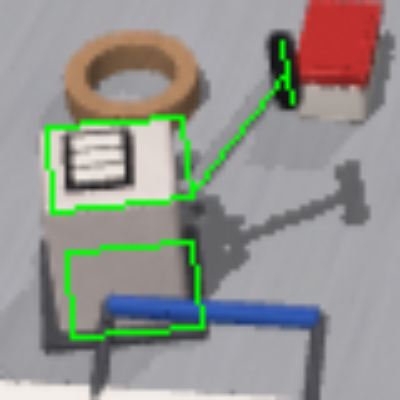

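The lever-tip overlay sits on the bar within a few mm. Next I move above it and push along its arc.

```bash
python3 -m crank '[{"angular":[0,0,0],"delta_pos":[-0.93,0.14,0],"gripper":0},{"angular":[0,0,0],"delta_pos":[-0.93,0.14,0],"gripper":0},{"angular":[0,0,0],"delta_pos":[-0.93,0.14,0],"gripper":0},{"angular":[0,0,0],"delta_pos":[-0.93,0.14,0],"gripper":0},{"angular":[0,0,0],"delta_pos":[-0.93,0.14,0],"gripper":0},{"angular":[0,0,0],"delta_pos":[0,0,0],"gripper":0}]'
cat >> plan.py <<'E'
CNT=[.6931,-.105,.3603]
def ltip(q):
    t=.96-q; return np.array([CNT[0],CNT[1],0])+rz(CNT[2])@np.array([-.045-.1*np.cos(t),0,.085+.1*np.sin(t)])
def press(): go([ltip(q)+[0,0,.025+(.006 if q==0 else 0)] for q in(0,.3,.5,.7,.9,1.1)])
E
python3 look.py d side; python3 -c "
from plan import *
press()"
```

```text
time: 19.52
tool_pos: [0.5972, -0.1406, 0.2271]
tool_rot: [-0.0, 0.657, 0.754, 0.0]
contact_force: [-0.2, -0.6, 0.1]
gripper_width: -0.002
t19.6 pos [ 0.597  -0.1398  0.227 ] yaw 1.710->1.710 turn total [ 0.   -0.01 -0.  ] grip -0.00
  to [ 0.5973 -0.1411  0.1979] n 1 each [-0.045  0.005  0.968] tot [-0.05  0.    0.97]
  to [ 0.5771 -0.1487  0.1713] n 1 each [-0.158 -0.704  0.887] tot [-0.16 -0.7   0.89]
  to [ 0.5671 -0.1525  0.1544] n 1 each [-0.078 -0.345  0.564] tot [-0.08 -0.34  0.56]
  to [ 0.5606 -0.1549  0.1357] n 1 each [-0.051 -0.229  0.623] tot [-0.05 -0.23  0.62]
  to [ 0.5576 -0.1561  0.116 ] n 1 each [-0.023 -0.103  0.657] tot [-0.02 -0.1   0.66]
  to [ 0.5583 -0.1558  0.096 ] n 1 each [0.006 0.026 0.665] tot [0.01 0.03 0.67]
```

View pics/side_d.png

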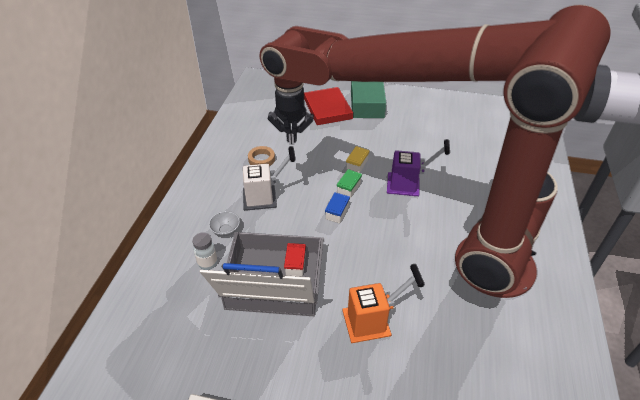

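```bash
python3 -m crank '[{"angular":[0,0,0],"delta_pos":[-0.05,0,0.9],"gripper":0},{"angular":[0,0,0],"delta_pos":[-0.08,-0.35,0.45],"gripper":0},{"angular":[0,0,0],"delta_pos":[-0.08,-0.35,0.45],"gripper":0},{"angular":[0,0,0],"delta_pos":[-0.08,-0.34,0.56],"gripper":0}]'
python3 look.py e side
python3 - <<'E'
import cv2
cv2.imwrite("pics/side_e2.png",cv2.resize(cv2.imread("pics/side_e.png")[90:220,220:350],None,fx=4,fy=4))
E
```

```text
time: 20.08
tool_pos: [0.5633, -0.153, 0.1586]
tool_rot: [-0.004, 0.656, 0.755, -0.004]
contact_force: [-20.2, -0.5, 16.2]
gripper_width: 0.004
```

View pics/side_e2.png

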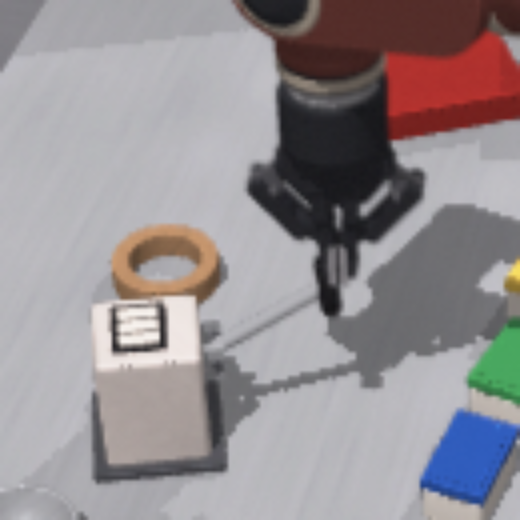

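```bash
python3 -m crank '[{"angular":[0,0,0],"delta_pos":[0,0.25,-0.2],"gripper":0},{"angular":[0,0,0],"delta_pos":[0,0,0],"gripper":0}]'
python3 look.py f side wrist
python3 - <<'E'
import cv2
cv2.imwrite("pics/side_f2.png",cv2.resize(cv2.imread("pics/side_f.png")[110:200,240:330],None,fx=6,fy=6))
E
```

```text
time: 20.38
tool_pos: [0.5739, -0.1519, 0.1641]
tool_rot: [-0.0, 0.656, 0.755, -0.001]
contact_force: [-5.2, -0.6, 8.0]
gripper_width: 0.001
```

View pics/side_f2.png

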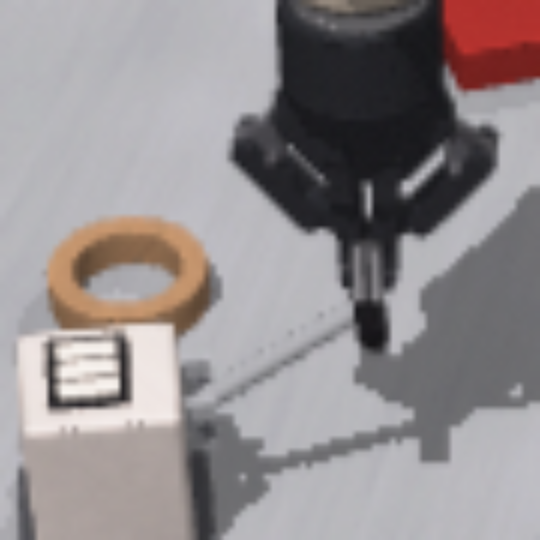

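View pics/wrist_f.png

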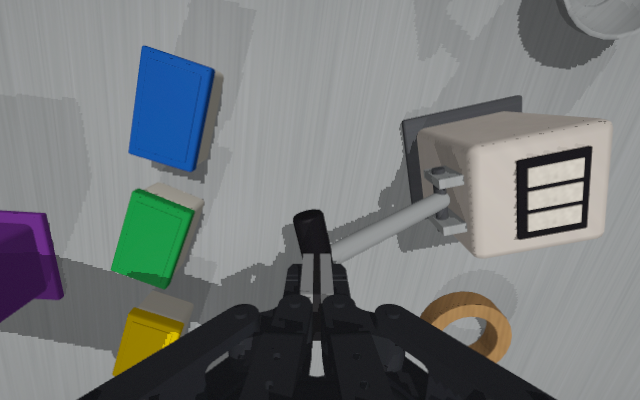

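```bash
python3 -m crank '[{"angular":[0,0,0],"delta_pos":[0.05,-0.12,0.5],"gripper":0},{"angular":[0,0,0],"delta_pos":[0.05,-0.12,0.5],"gripper":0},{"angular":[0,0,0],"delta_pos":[0,-0.1,0.6],"gripper":0},{"angular":[0,0,0],"delta_pos":[0,0,0.55],"gripper":0}]'
```

```text
time: 20.98
tool_pos: [0.5639, -0.151, 0.0987]
tool_rot: [0.001, 0.656, 0.755, -0.001]
contact_force: [-2.6, -3.1, 5.7]
gripper_width: -0.001
```

```bash
python3 -m crank '[{"angular":[0,0,0],"delta_pos":[0,0,0.2],"gripper":0},{"angular":[0,0,0],"delta_pos":[0,0,0.1],"gripper":0}]'
python3 look.py g side
python3 - <<'E'
import cv2
cv2.imwrite("pics/side_g2.png",cv2.resize(cv2.imread("pics/side_g.png")[110:200,240:330],None,fx=6,fy=6))
E
```

```text
time: 21.22
tool_pos: [0.5644, -0.151, 0.0941]
tool_rot: [-0.0, 0.656, 0.755, -0.001]
contact_force: [-16.1, 1.7, 33.8]
gripper_width: 0.001
```

View pics/side_g2.png

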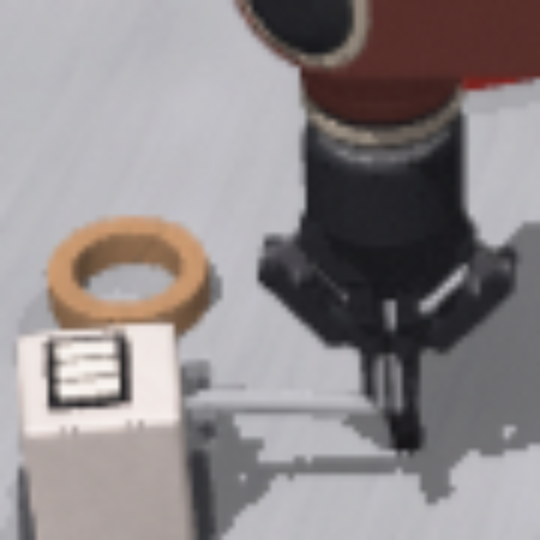

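```bash
python3 -m crank '[{"angular":[0,0,0],"delta_pos":[0,0,0],"gripper":0},{"angular":[0,0,0],"delta_pos":[0,0,0],"gripper":0},{"angular":[0,0,0],"delta_pos":[0,0,-0.3],"gripper":0},{"angular":[0,0,0],"delta_pos":[0,0,-0.9],"gripper":0},{"angular":[0,0,0],"delta_pos":[0,0,-1],"gripper":0},{"angular":[0,0,0],"delta_pos":[0,0,-1],"gripper":0},{"angular":[0,0,0],"delta_pos":[0,-0.2,-1],"gripper":0.3},{"angular":[0,0,0],"delta_pos":[0,-0.5,-0.5],"gripper":0.9}]'
python3 - <<'E'
from meas import *
from plan import *
p=packs(["yellow","green","blue"]); cv2.imwrite("pics/side_h.png",grab_frame("side")[:,:,::-1])
if "yellow" in p:
    v=p["yellow"]; arc([v[0],v[1],.15],v[2]+np.pi/2,6)
E
```

```text
time: 22.28
tool_pos: [0.5436, -0.1528, 0.2317]
tool_rot: [0.001, 0.656, 0.755, 0.001]
contact_force: [0.4, -0.4, -0.3]
gripper_width: 0.418
```

View pics/side_h.png

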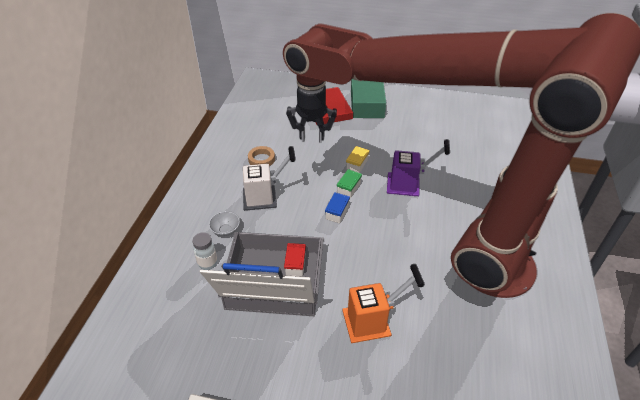

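```bash
python3 - <<'E'
from plan import *
arc([.4305,-.3236,.2],-.25+np.pi/2,7)
E
```

```text
t22.4 from [ 0.543 -0.153  0.232] yaw 1.710->1.321 n 7 tz 0.64
   [-0.73 -0.65  0.15]
   [-0.76 -0.6   0.15]
   [-0.8  -0.56  0.15]
   [-0.83 -0.51  0.15]
   [-0.85 -0.47  0.15]
   [-0.88 -0.42  0.15]
   [-0.9  -0.37  0.15]
```

```bash
python3 -m crank '[{"angular":[0,0,0.64],"delta_pos":[-0.73,-0.65,0.15],"gripper":0.9},{"angular":[0,0,0.64],"delta_pos":[-0.76,-0.6,0.15],"gripper":0.9},{"angular":[0,0,0.64],"delta_pos":[-0.8,-0.56,0.15],"gripper":0.9},{"angular":[0,0,0.64],"delta_pos":[-0.83,-0.51,0.15],"gripper":0.9},{"angular":[0,0,0.64],"delta_pos":[-0.85,-0.47,0.15],"gripper":0.9},{"angular":[0,0,0.64],"delta_pos":[-0.88,-0.42,0.15],"gripper":0.9},{"angular":[0,0,0.64],"delta_pos":[-0.9,-0.37,0.15],"gripper":0.9},{"angular":[0,0,0],"delta_pos":[0,0,0],"gripper":0.9}]'
cat >> meas.py <<'E'
def wpack(c,name,ztop=.045):
    s=state(); im=grab_frame("wrist").copy(); best=None
    for m,ce,st in comps(im,c,800,60000):
        f=fitbox({"wrist":m.astype(float)},.05,.08,ztop-.004,ztop,ray("wrist",ce,ztop,s),{"wrist":s})
        if best is None or f[0]<best[0]: best=f
    cv2.imwrite(f"pics/{name}.png",im[:,:,::-1]); print(c,best[0].round(3),best[1][:2].round(4),"yaw",wh(best[1][2]).round(3)); return best[1]
E
python3 - <<'E'
from meas import *
from plan import *
v=wpack("yellow","w5"); go([[v[0],v[1],.033]],v[2]+np.pi/2)
E
```

```text
time: 23.38
tool_pos: [0.4294, -0.3241, 0.1961]
tool_rot: [-0.001, 0.791, 0.612, 0.0]
contact_force: [0.5, 0.6, 0.1]
gripper_width: 0.898
yellow 0.061 [ 0.4318 -0.324 ] yaw -0.252
t23.4 pos [ 0.43   -0.3236  0.1966] yaw 1.318->1.319 turn total [-0.02 -0.02 -0.01] grip 0.90
  to [ 0.4318 -0.324   0.033 ] n 6 each [0.    0.01  0.909] tot [0.   0.06 5.45]
```

View pics/w5.png

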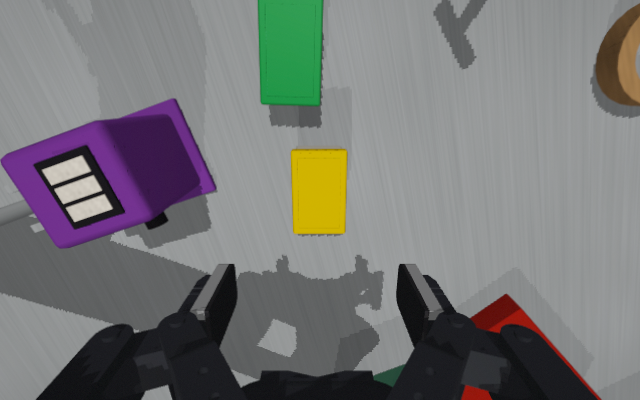

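```bash
python3 -m crank '[{"angular":[0,0,0],"delta_pos":[0,0.04,0.91],"gripper":0.9},{"angular":[0,0,0],"delta_pos":[0,0.02,0.91],"gripper":0.9},{"angular":[0,0,0],"delta_pos":[0,0,0.91],"gripper":0.9},{"angular":[0,0,0],"delta_pos":[0,0,0.91],"gripper":0.9},{"angular":[0,0,0],"delta_pos":[0,0,0.91],"gripper":0.9},{"angular":[0,0,0],"delta_pos":[0,0,0.9],"gripper":0.9},{"angular":[0,0,0],"delta_pos":[0,0,0],"gripper":0.5},{"angular":[0,0,0],"delta_pos":[0,0,0],"gripper":0.3},{"angular":[0,0,0],"delta_pos":[0,0,0],"gripper":0.3},{"angular":[0,0,0],"delta_pos":[0,0,0],"gripper":0.3}]'
python3 -m crank '[{"angular":[0,0,0],"delta_pos":[0,0,-0.5],"gripper":0.3},{"angular":[0,0,0],"delta_pos":[0,0,-1],"gripper":0.3},{"angular":[0,0,0],"delta_pos":[0,0,-1],"gripper":0.3},{"angular":[0,0,0],"delta_pos":[0,0,-0.8],"gripper":0.3}]'
python3 - <<'E'
from plan import *
s=state(); print(s["contact_force"])
t=tub([.05,-.046,.16]); print(t)
arc(t,TUB[2]+np.pi/2,15)
E
```

```text
time: 24.68
tool_pos: [0.4324, -0.3247, 0.035]
tool_rot: [0.0, 0.79, 0.613, 0.0]
contact_force: [-0.3, -0.7, -2.2]
gripper_width: 0.575
time: 25.18
tool_pos: [0.4326, -0.3251, 0.1362]
tool_rot: [0.001, 0.79, 0.613, 0.0]
contact_force: [-0.0, -0.3, -2.8]
gripper_width: 0.572
[-0.00816551 -0.26612671 -2.79382829]
[0.62418732 0.13986572 0.16      ]
t25.2 from [ 0.433 -0.325  0.136] yaw 1.319->1.710 n 15 tz -0.30
   [ 1.11  0.15 -0.05]
   [ 1.1   0.18 -0.05]
   [ 1.1   0.21 -0.05]
   [ 1.09  0.24 -0.05]
   [ 1.08  0.27 -0.05]
   [ 1.08  0.3  -0.05]
   [ 1.07  0.33 -0.05]
   [ 1.06  0.35 -0.05]
   [ 1.05  0.38 -0.05]
   [ 1.04  0.41 -0.05]
   [ 1.03  0.44 -0.05]
   [ 1.02  0.46 -0.05]
   [ 1.    0.49 -0.05]
   [ 0.99  0.52 -0.05]
   [ 0.98  0.54 -0.05]
```

```bash
python3 -m crank '[{"angular":[0,0,-0.27],"delta_pos":[0.98,0.13,-0.6],"gripper":0.3},{"angular":[0,0,-0.27],"delta_pos":[0.98,0.15,-0.6],"gripper":0.3},{"angular":[0,0,-0.27],"delta_pos":[0.97,0.18,-0.6],"gripper":0.3},{"angular":[0,0,-0.27],"delta_pos":[0.97,0.2,-0.6],"gripper":0.3},{"angular":[0,0,-0.27],"delta_pos":[0.96,0.22,-0.6],"gripper":0.3},{"angular":[0,0,-0.27],"delta_pos":[0.96,0.25,-0.6],"gripper":0.3},{"angular":[0,0,-0.27],"delta_pos":[0.95,0.27,0],"gripper":0.3},{"angular":[0,0,-0.27],"delta_pos":[0.94,0.3,0],"gripper":0.3},{"angular":[0,0,-0.27],"delta_pos":[0.93,0.32,0],"gripper":0.3},{"angular":[0,0,-0.27],"delta_pos":[0.93,0.35,0],"gripper":0.3},{"angular":[0,0,-0.27],"delta_pos":[0.92,0.37,0],"gripper":0.3},{"angular":[0,0,-0.27],"delta_pos":[0.91,0.39,0],"gripper":0.3}]'
python3 - <<'E'
from plan import *
s=state(); print(s["contact_force"])
t=tub([.05,-.046,.14]); print(t)
arc(t,TUB[2]+np.pi/2,5)
E
```

```text
time: 26.68
tool_pos: [0.5679, 0.0055, 0.2427]
tool_rot: [0.001, 0.696, 0.718, 0.0]
contact_force: [-0.3, 0.3, -2.5]
gripper_width: 0.574
[-0.29564338  0.26105113 -2.46258883]
[0.62418732 0.13986572 0.14      ]
t26.7 from [0.568 0.006 0.243] yaw 1.602->1.710 n 5 tz -0.25
   [0.88 0.4  0.68]
   [0.87 0.42 0.68]
   [0.87 0.44 0.68]
   [0.86 0.46 0.68]
   [0.84 0.48 0.68]
```

```bash
python3 -m crank '[{"angular":[0,0,-0.25],"delta_pos":[0.88,0.4,0.5],"gripper":0.3},{"angular":[0,0,-0.25],"delta_pos":[0.87,0.42,0.6],"gripper":0.3},{"angular":[0,0,-0.25],"delta_pos":[0.87,0.44,0.7],"gripper":0.3},{"angular":[0,0,-0.25],"delta_pos":[0.86,0.46,0.75],"gripper":0.3},{"angular":[0,0,-0.25],"delta_pos":[0.84,0.48,0.8],"gripper":0.3},{"angular":[0,0,0],"delta_pos":[0,0,0],"gripper":0.3},{"angular":[0,0,0],"delta_pos":[0,0,0],"gripper":0.3}]'
cat >> meas.py <<'E'
def hand(c,name):
    from plan import TUB,go,tub
    s=state(); z=s["tool_pos"][2]+.011; v=wpack(c,name,z); print("tub frame",(rz(-TUB[2])@(np.r_[v[:2],0]-[TUB[0],TUB[1],0]))[:2].round(4),"dyaw",wh(v[2]-TUB[2]).round(3))
E
python3 - <<'E'
from meas import *
from plan import *
hand("yellow","w6")
go([tub([.05,-.046,.0395])],TUB[2]+np.pi/2)
E
```

```text
time: 27.55
tool_pos: [0.6241, 0.1385, 0.1421]
tool_rot: [0.001, 0.656, 0.755, 0.0]
contact_force: [-0.3, -0.6, -3.0]
gripper_width: 0.576
yellow 0.073 [0.625  0.1393] yaw 0.13
tub frame [ 0.0508 -0.0467] dyaw -0.009
t27.6 pos [0.6244 0.1383 0.1426] yaw 1.710->1.710 turn total [0.02 0.   0.  ] grip 0.58
  to [0.6242 0.1399 0.0395] n 4 each [0.013 0.    0.859] tot [0.05 0.   3.44]
```

View pics/w6.png

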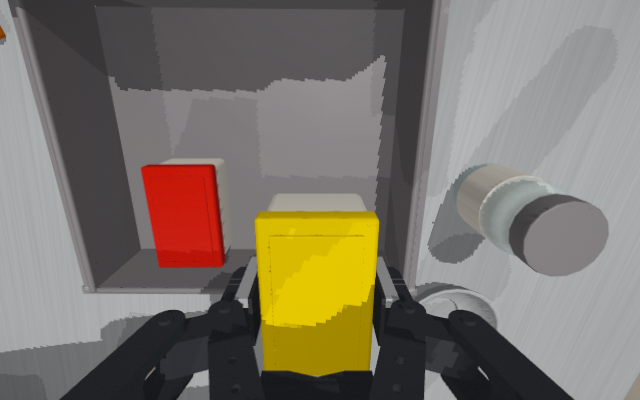

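```bash
python3 -m crank '[{"angular":[0,0,0],"delta_pos":[0.03,0,0.9],"gripper":0.3},{"angular":[0,0,0],"delta_pos":[0.02,0,0.9],"gripper":0.3},{"angular":[0,0,0],"delta_pos":[0,0,0.9],"gripper":0.3},{"angular":[0,0,0],"delta_pos":[0,0,0.5],"gripper":0.3},{"angular":[0,0,0],"delta_pos":[0,0,0.15],"gripper":0.3},{"angular":[0,0,0],"delta_pos":[0,0,0],"gripper":0.3}]'
python3 -c "
from plan import *
go([tub([.05,-.046,.039])])"
```

```text
time: 28.35
tool_pos: [0.6243, 0.1402, 0.0414]
tool_rot: [0.0, 0.656, 0.755, 0.001]
contact_force: [-0.8, 0.3, -2.4]
gripper_width: 0.571
t28.4 pos [0.6243 0.1402 0.0414] yaw 1.710->1.710 turn total [0.02 0.   0.  ] grip 0.57
  to [0.6242 0.1399 0.039 ] n 1 each [-0.01  -0.005  0.08 ] tot [-0.01 -0.    0.08]
```

```bash
sed -i 's/^CNT=.*/CNT=[.698,-.102,.3603]/' plan.py; python3 -m crank '[{"angular":[0,0,0],"delta_pos":[0,0,0.08],"gripper":0.3},{"angular":[0,0,0],"delta_pos":[0,0,0],"gripper":0.7},{"angular":[0,0,0],"delta_pos":[0,0,0],"gripper":0.72},{"angular":[0,0,0],"delta_pos":[0,0,-0.5],"gripper":0.72},{"angular":[0,0,0],"delta_pos":[0,0,-1],"gripper":0.72},{"angular":[0,0,0],"delta_pos":[0,0,-1],"gripper":0.72},{"angular":[0,0,0],"delta_pos":[0,0,-1],"gripper":0.5},{"angular":[0,0,0],"delta_pos":[-0.3,0,-1],"gripper":0},{"angular":[0,0,0],"delta_pos":[-0.8,0,-1],"gripper":0},{"angular":[0,0,0],"delta_pos":[-1,-0.2,-0.8],"gripper":0},{"angular":[0,0,0],"delta_pos":[-1,-0.2,0],"gripper":0},{"angular":[0,0,0],"delta_pos":[-1,-0.2,0],"gripper":0}]'
python3 - <<'E'
from plan import *
a=ltip(0); print(a); go([[a[0],a[1],.22]])
s=state(); im=grab_frame("wrist"); cv2.imwrite("pics/w7.png",im[:,:,::-1])
E
```

```text
time: 29.85
tool_pos: [0.6233, 0.0151, 0.2294]
tool_rot: [0.001, 0.656, 0.755, 0.001]
contact_force: [-0.2, -0.2, 0.0]
gripper_width: 0.001
[ 0.60221991 -0.13808471  0.16691916]
t29.9 pos [0.6233 0.0151 0.2294] yaw 1.711->1.711 turn total [0.04 0.01 0.  ] grip 0.00
  to [ 0.6022 -0.1381  0.22  ] n 5 each [-0.992 -0.282  0.063] tot [-4.96 -1.41  0.31]
```

View pics/w7.png

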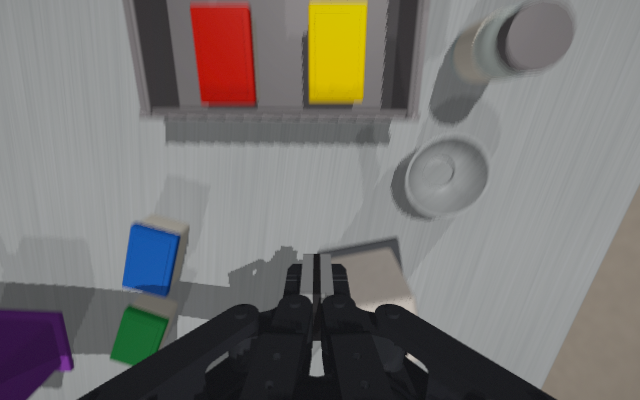

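```bash
python3 -m crank '[{"angular":[0,0,0],"delta_pos":[-0.99,-0.28,0],"gripper":0},{"angular":[0,0,0],"delta_pos":[-0.99,-0.28,0],"gripper":0},{"angular":[0,0,0],"delta_pos":[-0.99,-0.28,0],"gripper":0},{"angular":[0,0,0],"delta_pos":[-0.99,-0.28,0.1],"gripper":0},{"angular":[0,0,0],"delta_pos":[-0.99,-0.28,0.2],"gripper":0},{"angular":[0,0,0],"delta_pos":[0,0,0],"gripper":0}]'
python3 -c "
from plan import *
press()"
```

```text
time: 30.65
tool_pos: [0.6018, -0.1382, 0.2186]
tool_rot: [0.0, 0.657, 0.754, 0.0]
contact_force: [-0.5, 0.8, -0.1]
gripper_width: 0.001
t30.6 pos [ 0.6018 -0.1382  0.2186] yaw 1.708->1.708 turn total [0. 0. 0.] grip 0.00
  to [ 0.6022 -0.1381  0.1979] n 1 each [0.003 0.016 0.69 ] tot [0.   0.02 0.69]
  to [ 0.582  -0.1457  0.1713] n 1 each [-0.16  -0.704  0.887] tot [-0.16 -0.7   0.89]
  to [ 0.572  -0.1495  0.1544] n 1 each [-0.078 -0.345  0.564] tot [-0.08 -0.34  0.56]
  to [ 0.5655 -0.1519  0.1357] n 1 each [-0.052 -0.229  0.623] tot [-0.05 -0.23  0.62]
  to [ 0.5625 -0.1531  0.116 ] n 1 each [-0.023 -0.103  0.657] tot [-0.02 -0.1   0.66]
  to [ 0.5632 -0.1528  0.096 ] n 1 each [0.006 0.026 0.665] tot [0.01 0.03 0.67]
```

```bash
python3 -m crank '[{"angular":[0,0,0],"delta_pos":[0,0,0.7],"gripper":0},{"angular":[0,0,0],"delta_pos":[-0.08,-0.35,0.45],"gripper":0},{"angular":[0,0,0],"delta_pos":[-0.08,-0.35,0.45],"gripper":0},{"angular":[0,0,0],"delta_pos":[-0.08,-0.34,0.56],"gripper":0}]'
python3 -m crank '[{"angular":[0,0,0],"delta_pos":[-0.05,-0.23,0.6],"gripper":0},{"angular":[0,0,0],"delta_pos":[-0.02,-0.1,0.6],"gripper":0},{"angular":[0,0,0],"delta_pos":[0,0,0.65],"gripper":0}]'
python3 -m crank '[{"angular":[0,0,0],"delta_pos":[0,0,0.2],"gripper":0},{"angular":[0,0,0],"delta_pos":[0,0,0],"gripper":0}]'
```

```text
time: 31.15
tool_pos: [0.5714, -0.1483, 0.1542]
tool_rot: [0.0, 0.655, 0.755, -0.001]
contact_force: [-4.2, -1.6, 6.3]
gripper_width: -0.002
time: 31.52
tool_pos: [0.5618, -0.1515, 0.0973]
tool_rot: [-0.0, 0.655, 0.755, -0.001]
contact_force: [-2.1, -2.0, 5.5]
gripper_width: 0.005
time: 31.78
tool_pos: [0.5622, -0.1516, 0.0949]
tool_rot: [-0.001, 0.655, 0.755, -0.001]
contact_force: [-11.5, 1.7, 21.2]
gripper_width: -0.005
```

```bash
python3 -m crank '[{"angular":[0,0,0],"delta_pos":[0,0,0.05],"gripper":0},{"angular":[0,0,0],"delta_pos":[0,0,0],"gripper":0}]'
python3 look.py i side
python3 -m crank '[{"angular":[0,0,0],"delta_pos":[0,0,-0.3],"gripper":0},{"angular":[0,0,0],"delta_pos":[0,0,-0.9],"gripper":0},{"angular":[0,0,0],"delta_pos":[0,0,-1],"gripper":0},{"angular":[0,0,0],"delta_pos":[0,0,-1],"gripper":0},{"angular":[0,0,0],"delta_pos":[0,-0.2,-1],"gripper":0.3},{"angular":[0,0,0],"delta_pos":[0,-0.8,-0.2],"gripper":0.9}]'
python3 - <<'E'
import cv2
cv2.imwrite("pics/side_i2.png",cv2.resize(cv2.imread("pics/side_i.png")[110:200,240:330],None,fx=6,fy=6))
from plan import *
arc([.4376,-.2056,.2],-.307+np.pi/2,6)
E
```

```text
time: 32.02
tool_pos: [0.5623, -0.1516, 0.0945]
tool_rot: [-0.001, 0.655, 0.755, -0.001]
contact_force: [-14.1, 2.6, 27.1]
gripper_width: -0.0
time: 32.83
tool_pos: [0.5338, -0.1553, 0.224]
tool_rot: [0.001, 0.655, 0.756, 0.001]
contact_force: [1.1, -0.1, 0.4]
gripper_width: 0.419
t32.8 from [ 0.534 -0.155  0.224] yaw 1.713->1.264 n 6 tz 0.86
   [-0.2  -0.57  0.13]
   [-0.24 -0.55  0.13]
   [-0.28 -0.53  0.13]
   [-0.32 -0.51  0.13]
   [-0.36 -0.48  0.13]
   [-0.4  -0.46  0.13]
```

View pics/side_i2.png

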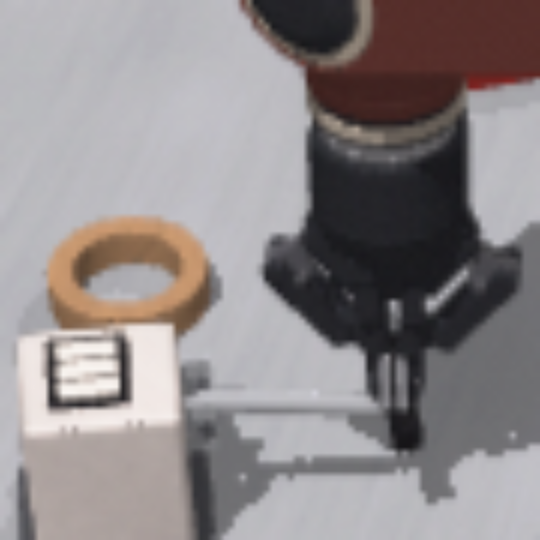

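The lever is at its stop in the picture, and I've released it. On to green.

```bash
python3 -m crank '[{"angular":[0,0,0.86],"delta_pos":[-0.2,-0.57,0.13],"gripper":0.9},{"angular":[0,0,0.86],"delta_pos":[-0.24,-0.55,0.13],"gripper":0.9},{"angular":[0,0,0.86],"delta_pos":[-0.28,-0.53,0.13],"gripper":0.9},{"angular":[0,0,0.86],"delta_pos":[-0.32,-0.51,0.13],"gripper":0.9},{"angular":[0,0,0.86],"delta_pos":[-0.36,-0.48,0.13],"gripper":0.9},{"angular":[0,0,0.86],"delta_pos":[-0.4,-0.46,0.13],"gripper":0.9},{"angular":[0,0,0],"delta_pos":[0,0,0],"gripper":0.9}]'
python3 - <<'E'
from meas import *
from plan import *
v=wpack("green","w8"); go([[v[0],v[1],.034]],v[2]+np.pi/2)
E
```

```text
time: 33.7
tool_pos: [0.4356, -0.205, 0.1972]
tool_rot: [-0.001, 0.808, 0.59, -0.0]
contact_force: [-0.0, 0.7, -0.4]
gripper_width: 0.904
green 0.071 [ 0.4385 -0.205 ] yaw -0.284
t33.8 pos [ 0.4363 -0.205   0.1977] yaw 1.262->1.287 turn total [-0.01 -0.01 -0.29] grip 0.90
  to [ 0.4385 -0.205   0.034 ] n 6 each [0.004 0.012 0.91 ] tot [0.02 0.07 5.46]
```

View pics/w8.png

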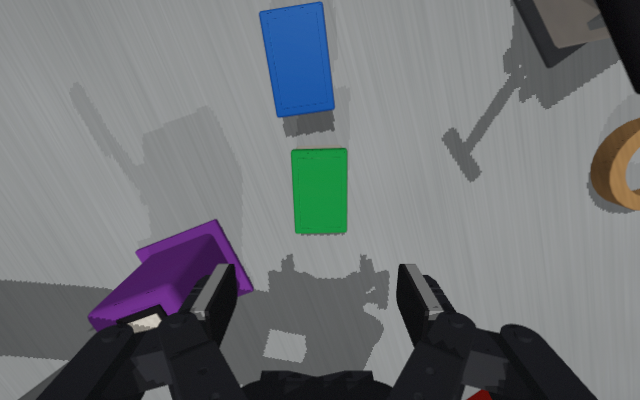

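```bash
python3 - <<'E'
from plan import *
for p,z in(([412,293],0),([452,291],0),([428,303],.11),([465,302],.11),([240,225],0)): print(p,ray("top",p,z))
s=state()
for p,z in(([217,221],0),([252,291],0),([137,250],0)): print(p,ray("wrist",p,z,s))
E
```

```text
[412, 293] [ 0.31961819 -0.21607675  0.        ]
[452, 291] [ 0.32414595 -0.30627727  0.        ]
[428, 303] [ 0.31304764 -0.22324811  0.11      ]
[465, 302] [ 0.31507473 -0.29565175  0.11      ]
[240, 225] [0.47521558 0.180571   0.        ]
[217, 221] [ 0.31974309 -0.21400871  0.        ]
[252, 291] [ 0.32364326 -0.30818665  0.        ]
[137, 250] [ 0.22048466 -0.21890336  0.        ]
```

```bash
python3 -m crank '[{"angular":[0,0,-0.2],"delta_pos":[0.01,0.05,0.91],"gripper":0.9},{"angular":[0,0,0],"delta_pos":[0.01,0.02,0.91],"gripper":0.9},{"angular":[0,0,0],"delta_pos":[0,0,0.91],"gripper":0.9},{"angular":[0,0,0],"delta_pos":[0,0,0.91],"gripper":0.9},{"angular":[0,0,0],"delta_pos":[0,0,0.91],"gripper":0.9},{"angular":[0,0,0],"delta_pos":[0,0,0.9],"gripper":0.9},{"angular":[0,0,0],"delta_pos":[0,0,0],"gripper":0.5},{"angular":[0,0,0],"delta_pos":[0,0,0],"gripper":0.3},{"angular":[0,0,0],"delta_pos":[0,0,0],"gripper":0.3},{"angular":[0,0,0],"delta_pos":[0,0,0],"gripper":0.3}]'
python3 -m crank '[{"angular":[0,0,0],"delta_pos":[0,0,-0.5],"gripper":0.3},{"angular":[0,0,0],"delta_pos":[0,0,-1],"gripper":0.3},{"angular":[0,0,0],"delta_pos":[0,0,-1],"gripper":0.3},{"angular":[0,0,0],"delta_pos":[0,0,-1],"gripper":0.3},{"angular":[0,0,0],"delta_pos":[0,0,-1],"gripper":0.3}]'
python3 - <<'E'
from plan import *
s=state(); print(s["contact_force"])
t=tub([-.05,.046,.19]); print(t)
arc(t,TUB[2]+np.pi/2,15)
E
```

```text
time: 35.0
tool_pos: [0.4392, -0.2061, 0.036]
tool_rot: [0.001, 0.803, 0.596, 0.0]
contact_force: [-0.2, -0.3, -1.3]
gripper_width: 0.573
time: 35.62
tool_pos: [0.4388, -0.206, 0.1726]
tool_rot: [0.001, 0.803, 0.596, 0.0]
contact_force: [0.6, -0.7, -2.3]
gripper_width: 0.572
[ 0.64707878 -0.71865126 -2.32689424]
[0.51241268 0.21713428 0.19      ]
t35.6 from [ 0.439 -0.206  0.173] yaw 1.278->1.710 n 15 tz -0.33
   [ 0.95 -0.12 -0.04]
   [ 0.95 -0.09 -0.04]
   [ 0.95 -0.06 -0.04]
   [ 0.95 -0.03 -0.04]
   [ 0.95 -0.01 -0.04]
   [ 0.95  0.02 -0.04]
   [ 0.95  0.05 -0.04]
   [ 0.95  0.08 -0.04]
   [ 0.95  0.1  -0.04]
   [ 0.95  0.13 -0.04]
   [ 0.94  0.16 -0.04]
   [ 0.94  0.19 -0.04]
   [ 0.93  0.21 -0.04]
   [ 0.92  0.24 -0.04]
   [ 0.92  0.27 -0.04]
```

```bash
python3 -m crank '[{"angular":[0,0,-0.33],"delta_pos":[0.95,-0.12,-0.04],"gripper":0.3},{"angular":[0,0,-0.33],"delta_pos":[0.95,-0.09,-0.04],"gripper":0.3},{"angular":[0,0,-0.33],"delta_pos":[0.95,-0.06,-0.04],"gripper":0.3},{"angular":[0,0,-0.33],"delta_pos":[0.95,-0.03,-0.04],"gripper":0.3},{"angular":[0,0,-0.33],"delta_pos":[0.95,-0.01,-0.04],"gripper":0.3},{"angular":[0,0,-0.33],"delta_pos":[0.95,0.02,-0.04],"gripper":0.3},{"angular":[0,0,-0.33],"delta_pos":[0.95,0.05,-0.04],"gripper":0.3},{"angular":[0,0,-0.33],"delta_pos":[0.95,0.08,-0.04],"gripper":0.3},{"angular":[0,0,-0.33],"delta_pos":[0.95,0.1,-0.04],"gripper":0.3},{"angular":[0,0,-0.33],"delta_pos":[0.95,0.13,-0.04],"gripper":0.3},{"angular":[0,0,-0.33],"delta_pos":[0.94,0.16,-0.04],"gripper":0.3},{"angular":[0,0,-0.33],"delta_pos":[0.94,0.19,-0.04],"gripper":0.3}]'
python3 - <<'E'
from plan import *
s=state(); print(s["contact_force"])
arc(tub([-.05,.044,.15]),TUB[2]+np.pi/2,4)
E
```

```text
time: 37.12
tool_pos: [0.4975, 0.1333, 0.186]
tool_rot: [0.0, 0.688, 0.726, 0.001]
contact_force: [0.2, -1.1, -2.7]
gripper_width: 0.575
[ 0.1670243  -1.0696334  -2.71440684]
t37.1 from [0.498 0.133 0.186] yaw 1.624->1.710 n 4 tz -0.24
   [0.67 0.16 0.3 ]
   [0.67 0.18 0.3 ]
   [0.67 0.19 0.3 ]
   [0.66 0.2  0.3 ]
```

```bash
python3 -m crank '[{"angular":[0,0,-0.24],"delta_pos":[0.67,0.16,0.2],"gripper":0.3},{"angular":[0,0,-0.24],"delta_pos":[0.67,0.18,0.3],"gripper":0.3},{"angular":[0,0,-0.24],"delta_pos":[0.67,0.19,0.3],"gripper":0.3},{"angular":[0,0,-0.24],"delta_pos":[0.66,0.2,0.3],"gripper":0.3},{"angular":[0,0,0],"delta_pos":[0,0,0],"gripper":0.3},{"angular":[0,0,0],"delta_pos":[0,0,0],"gripper":0.3}]'
python3 - <<'E'
from meas import *
from plan import *
hand("green","w9")
go([tub([-.05,.044,.0395])],TUB[2]+np.pi/2)
E
python3 look.py j side
```

```text
time: 37.88
tool_pos: [0.5125, 0.214, 0.1515]
tool_rot: [0.0, 0.657, 0.754, -0.0]
contact_force: [-0.0, 0.8, -3.1]
gripper_width: 0.576
green 0.082 [0.512  0.2154] yaw 0.134
tub frame [-0.0507  0.0443] dyaw -0.005
t37.9 pos [0.5126 0.2138 0.1518] yaw 1.707->1.710 turn total [ 0.    0.   -0.03] grip 0.57
  to [0.5127 0.2152 0.0395] n 4 each [0.011 0.002 0.936] tot [0.04 0.01 3.74]
```

View pics/w9.png

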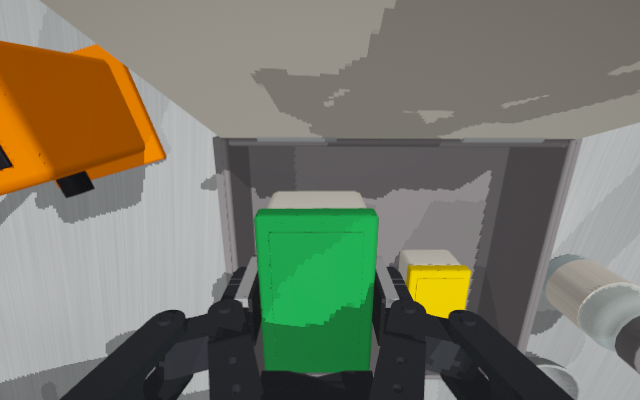

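View pics/side_j.png

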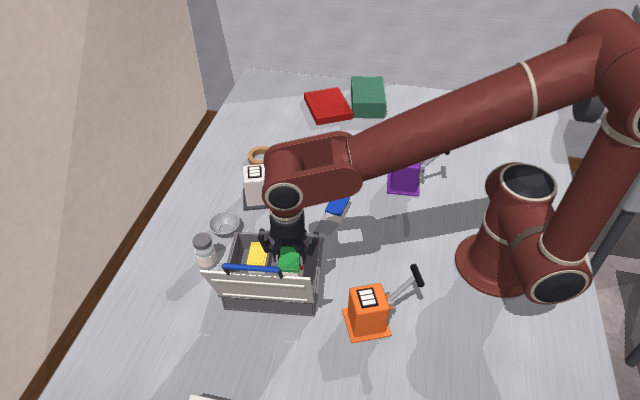

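```bash
python3 -m crank '[{"angular":[0,0,0],"delta_pos":[0,0,0.8],"gripper":0.3},{"angular":[0,0,0],"delta_pos":[0,0,0.8],"gripper":0.3},{"angular":[0,0,0],"delta_pos":[0,0,0],"gripper":0.3}]'
python3 -m crank '[{"angular":[0,0,0],"delta_pos":[0,0,0.8],"gripper":0.3},{"angular":[0,0,0],"delta_pos":[0,0,0.8],"gripper":0.3},{"angular":[0,0,0],"delta_pos":[0,0,0.3],"gripper":0.3},{"angular":[0,0,0],"delta_pos":[0,0,0],"gripper":0.3}]'
python3 -c "
from plan import *
go([tub([-.05,.044,.0395])])"
```

```text
time: 38.35
tool_pos: [0.5109, 0.2131, 0.1017]
tool_rot: [-0.001, 0.658, 0.753, -0.002]
contact_force: [-0.4, 0.2, -2.9]
gripper_width: 0.576
time: 38.85
tool_pos: [0.5127, 0.214, 0.0472]
tool_rot: [0.0, 0.657, 0.754, 0.0]
contact_force: [0.8, -0.4, -1.9]
gripper_width: 0.573
t38.9 pos [0.5127 0.214  0.0472] yaw 1.707->1.707 turn total [0. 0. 0.] grip 0.57
  to [0.5127 0.2152 0.0395] n 1 each [0.039 0.004 0.256] tot [0.04 0.   0.26]
```

```bash
python3 -m crank '[{"angular":[0,0,0],"delta_pos":[0.02,0,0.22],"gripper":0.3},{"angular":[0,0,0],"delta_pos":[0,0,0.03],"gripper":0.3},{"angular":[0,0,0],"delta_pos":[0,0,0],"gripper":0.3}]'
python3 -m crank '[{"angular":[0,0,0],"delta_pos":[0,0,0],"gripper":0.7},{"angular":[0,0,0],"delta_pos":[0,0,0],"gripper":0.72},{"angular":[0,0,0],"delta_pos":[0,0,-0.5],"gripper":0.72},{"angular":[0,0,0],"delta_pos":[0,0,-1],"gripper":0.72},{"angular":[0,0,0],"delta_pos":[0,0,-1],"gripper":0.72},{"angular":[0,0,0],"delta_pos":[-0.2,0,-1],"gripper":0.5},{"angular":[0,0,0],"delta_pos":[-0.7,0.2,-1],"gripper":0},{"angular":[0,0,0],"delta_pos":[-1,0.2,-1],"gripper":0},{"angular":[0,0,0],"delta_pos":[-1,0.2,-0.6],"gripper":0},{"angular":[0,0,0],"delta_pos":[-1,0.2,0],"gripper":0},{"angular":[0,0,0],"delta_pos":[-1,0.2,0],"gripper":0},{"angular":[0,0,0],"delta_pos":[-1,0.2,0],"gripper":0}]'
python3 - <<'E'
from plan import *
a=ltip(0); go([[a[0],a[1],.22]])
s=state(); im=grab_frame("wrist"); cv2.imwrite("pics/w10.png",im[:,:,::-1])
E
```

```text
time: 39.22
tool_pos: [0.5134, 0.215, 0.0405]
tool_rot: [0.001, 0.657, 0.754, 0.001]
contact_force: [-0.1, 0.1, 3.4]
gripper_width: 0.571
time: 40.72
tool_pos: [0.5725, 0.0432, 0.2235]
tool_rot: [0.001, 0.657, 0.754, 0.0]
contact_force: [0.3, 0.2, 0.1]
gripper_width: 0.0
t40.7 pos [0.5725 0.0432 0.2235] yaw 1.707->1.707 turn total [0.02 0.   0.  ] grip 0.00
  to [ 0.6022 -0.1381  0.22  ] n 7 each [-0.875  0.023  0.017] tot [-6.12  0.16  0.12]
```

View pics/w10.png

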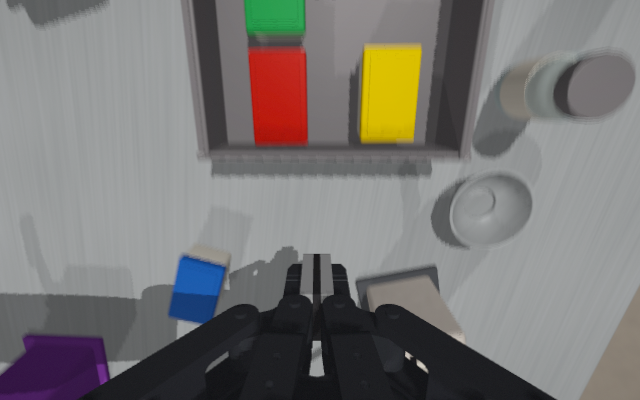

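The wrist view shows green, red and yellow flat in the tub, at about (275,15), (280,95) and (390,93). Now the third press.

```bash
python3 -m crank '[{"angular":[0,0,0],"delta_pos":[-0.88,0.02,0],"gripper":0},{"angular":[0,0,0],"delta_pos":[-0.88,0.02,0],"gripper":0},{"angular":[0,0,0],"delta_pos":[-0.88,0.02,0],"gripper":0},{"angular":[0,0,0],"delta_pos":[-0.87,0.02,0],"gripper":0},{"angular":[0,0,0],"delta_pos":[-0.87,0.02,0],"gripper":0},{"angular":[0,0,0],"delta_pos":[-0.87,0.02,0.06],"gripper":0},{"angular":[0,0,0],"delta_pos":[-0.87,0.02,0.06],"gripper":0},{"angular":[0,0,0],"delta_pos":[0,0,0],"gripper":0}]'
python3 -c "
from plan import *
press()"
```

```text
time: 41.78
tool_pos: [0.6013, -0.1382, 0.2193]
tool_rot: [0.0, 0.658, 0.753, 0.0]
contact_force: [-1.0, -0.1, 0.5]
gripper_width: -0.0
t41.8 pos [ 0.6013 -0.1382  0.2193] yaw 1.705->1.705 turn total [0. 0. 0.] grip -0.00
  to [ 0.6022 -0.1381  0.1979] n 1 each [-0.001  0.032  0.712] tot [-0.    0.03  0.71]
  to [ 0.582  -0.1457  0.1713] n 1 each [-0.162 -0.703  0.887] tot [-0.16 -0.7   0.89]
  to [ 0.572  -0.1495  0.1544] n 1 each [-0.079 -0.345  0.564] tot [-0.08 -0.34  0.56]
  to [ 0.5655 -0.1519  0.1357] n 1 each [-0.053 -0.228  0.623] tot [-0.05 -0.23  0.62]
  to [ 0.5625 -0.1531  0.116 ] n 1 each [-0.024 -0.103  0.657] tot [-0.02 -0.1   0.66]
  to [ 0.5632 -0.1528  0.096 ] n 1 each [0.006 0.026 0.665] tot [0.01 0.03 0.67]
```

```bash
python3 -m crank '[{"angular":[0,0,0],"delta_pos":[0,0.03,0.7],"gripper":0},{"angular":[0,0,0],"delta_pos":[-0.08,-0.35,0.45],"gripper":0},{"angular":[0,0,0],"delta_pos":[-0.08,-0.35,0.45],"gripper":0},{"angular":[0,0,0],"delta_pos":[-0.08,-0.34,0.56],"gripper":0},{"angular":[0,0,0],"delta_pos":[-0.05,-0.23,0.6],"gripper":0},{"angular":[0,0,0],"delta_pos":[-0.02,-0.1,0.6],"gripper":0},{"angular":[0,0,0],"delta_pos":[0,0,0.65],"gripper":0}]'
python3 -m crank '[{"angular":[0,0,0],"delta_pos":[0,0,0.25],"gripper":0},{"angular":[0,0,0],"delta_pos":[0,0,0],"gripper":0},{"angular":[0,0,0],"delta_pos":[0,0,0],"gripper":0}]'
python3 look.py k side
```

```text
time: 42.65
tool_pos: [0.5614, -0.1515, 0.0977]
tool_rot: [-0.0, 0.657, 0.754, -0.001]
contact_force: [-3.1, -1.9, 5.8]
gripper_width: 0.005
time: 43.02
tool_pos: [0.5619, -0.1516, 0.0946]
tool_rot: [-0.001, 0.657, 0.754, -0.002]
contact_force: [-13.9, 0.2, 26.0]
gripper_width: -0.002
```

Same pose and force as the earlier full strokes. I'll release and go for blue.

```bash
python3 -m crank '[{"angular":[0,0,0],"delta_pos":[0,0,0],"gripper":0},{"angular":[0,0,0],"delta_pos":[0,0,-0.3],"gripper":0},{"angular":[0,0,0],"delta_pos":[0,0,-0.9],"gripper":0},{"angular":[0,0,0],"delta_pos":[0,0,-1],"gripper":0},{"angular":[0,0,0],"delta_pos":[0,0,-1],"gripper":0},{"angular":[0,0,0],"delta_pos":[0,-0.2,-1],"gripper":0.3},{"angular":[0,0,0],"delta_pos":[0,-0.8,-0.2],"gripper":0.9}]'
python3 - <<'E'
import cv2
cv2.imwrite("pics/side_k2.png",cv2.resize(cv2.imread("pics/side_k.png")[110:200,240:330],None,fx=5,fy=5))
from plan import *
arc([.4545,-.1,.2],-.17+np.pi/2,4)
E
```

```text
time: 43.95
tool_pos: [0.5335, -0.1552, 0.2243]
tool_rot: [0.001, 0.656, 0.754, 0.001]
contact_force: [-0.1, -0.6, 0.8]
gripper_width: 0.414
t44.0 from [ 0.533 -0.155  0.224] yaw 1.709->1.401 n 4 tz 0.88
   [ 0.55 -0.59  0.2 ]
   [ 0.5  -0.63  0.2 ]
   [ 0.45 -0.67  0.2 ]
   [ 0.4 -0.7  0.2]
```

View pics/side_k2.png

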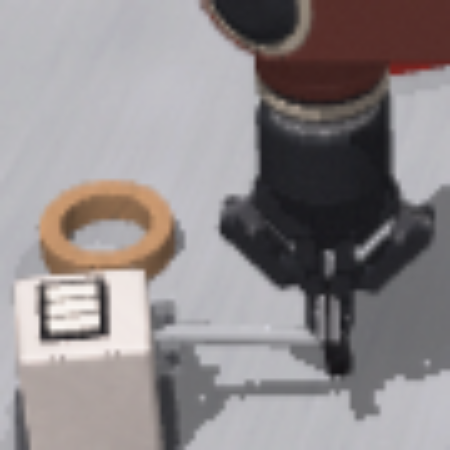

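```bash
python3 -m crank '[{"angular":[0,0,0.88],"delta_pos":[0.55,-0.59,0.2],"gripper":0.9},{"angular":[0,0,0.88],"delta_pos":[0.5,-0.63,0.2],"gripper":0.9},{"angular":[0,0,0.88],"delta_pos":[0.45,-0.67,0.2],"gripper":0.9},{"angular":[0,0,0.88],"delta_pos":[0.4,-0.7,0.2],"gripper":0.9},{"angular":[0,0,0],"delta_pos":[0,0,0],"gripper":0.9},{"angular":[0,0,0],"delta_pos":[0,0,0],"gripper":0.9}]'
python3 - <<'E'
from meas import *
from plan import *
v=wpack("blue","w11"); go([[v[0],v[1],.034]],v[2]+np.pi/2)
E
```

```text
time: 44.7
tool_pos: [0.4539, -0.1001, 0.1984]
tool_rot: [-0.0, 0.764, 0.645, -0.0]
contact_force: [-0.5, -0.2, 0.2]
gripper_width: 0.896
blue 0.066 [ 0.4552 -0.0959] yaw -0.182
t44.8 pos [ 0.4542 -0.1004  0.1988] yaw 1.401->1.389 turn total [0.   0.   0.14] grip 0.90
  to [ 0.4552 -0.0959  0.034 ] n 6 each [0.026 0.001 0.915] tot [0.16 0.01 5.49]
```

View pics/w11.png

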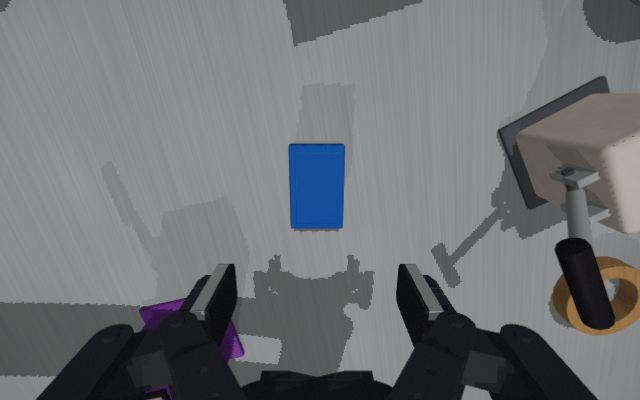

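```bash
python3 -m crank '[{"angular":[0,0,0.14],"delta_pos":[0.1,0.02,0.91],"gripper":0.9},{"angular":[0,0,0],"delta_pos":[0.06,0,0.91],"gripper":0.9},{"angular":[0,0,0],"delta_pos":[0,0,0.91],"gripper":0.9},{"angular":[0,0,0],"delta_pos":[0,0,0.91],"gripper":0.9},{"angular":[0,0,0],"delta_pos":[0,0,0.91],"gripper":0.9},{"angular":[0,0,0],"delta_pos":[0,0,0.92],"gripper":0.9},{"angular":[0,0,0],"delta_pos":[0,0,0],"gripper":0.5},{"angular":[0,0,0],"delta_pos":[0,0,0],"gripper":0.3},{"angular":[0,0,0],"delta_pos":[0,0,0],"gripper":0.3},{"angular":[0,0,0],"delta_pos":[0,0,0],"gripper":0.3}]'
python3 -m crank '[{"angular":[0,0,0],"delta_pos":[0,0,-0.5],"gripper":0.3},{"angular":[0,0,0],"delta_pos":[0,0,-1],"gripper":0.3},{"angular":[0,0,0],"delta_pos":[0,0,-1],"gripper":0.3},{"angular":[0,0,0],"delta_pos":[0,0,-1],"gripper":0.3},{"angular":[0,0,0],"delta_pos":[0,0,-1],"gripper":0.3}]'
python3 - <<'E'
from plan import *
s=state(); print(s["contact_force"])
arc(tub([.05,.044,.17]),TUB[2]+np.pi/2,12)
E
```

```text
time: 46.0
tool_pos: [0.4557, -0.0959, 0.0354]
tool_rot: [0.001, 0.769, 0.64, 0.0]
contact_force: [-0.4, 0.1, -2.7]
gripper_width: 0.57
time: 46.62
tool_pos: [0.4552, -0.0957, 0.172]
tool_rot: [0.001, 0.769, 0.64, 0.0]
contact_force: [0.6, -1.3, -2.2]
gripper_width: 0.569
[ 0.60105813 -1.25302481 -2.19302786]
t46.6 from [ 0.455 -0.096  0.172] yaw 1.388->1.710 n 12 tz -0.31
   [0.97 0.26 0.01]
   [0.96 0.29 0.01]
   [0.95 0.32 0.01]
   [0.94 0.34 0.01]
   [0.93 0.37 0.01]
   [0.92 0.39 0.01]
   [0.91 0.42 0.01]
   [0.9  0.44 0.01]
   [0.89 0.46 0.01]
   [0.87 0.49 0.01]
   [0.86 0.51 0.01]
   [0.85 0.54 0.01]
```

```bash
python3 -m crank '[{"angular":[0,0,-0.31],"delta_pos":[0.97,0.26,0],"gripper":0.3},{"angular":[0,0,-0.31],"delta_pos":[0.96,0.29,0],"gripper":0.3},{"angular":[0,0,-0.31],"delta_pos":[0.95,0.32,0],"gripper":0.3},{"angular":[0,0,-0.31],"delta_pos":[0.94,0.34,0],"gripper":0.3},{"angular":[0,0,-0.31],"delta_pos":[0.93,0.37,0],"gripper":0.3},{"angular":[0,0,-0.31],"delta_pos":[0.92,0.39,0],"gripper":0.3},{"angular":[0,0,-0.31],"delta_pos":[0.91,0.42,0],"gripper":0.3},{"angular":[0,0,-0.31],"delta_pos":[0.9,0.44,0],"gripper":0.3},{"angular":[0,0,-0.31],"delta_pos":[0.89,0.46,0],"gripper":0.3},{"angular":[0,0,-0.31],"delta_pos":[0.87,0.49,0.1],"gripper":0.3},{"angular":[0,0,-0.31],"delta_pos":[0.86,0.51,0.2],"gripper":0.3},{"angular":[0,0,-0.31],"delta_pos":[0.85,0.54,0.3],"gripper":0.3}]'
python3 -m crank '[{"angular":[0,0,0],"delta_pos":[0,0,0],"gripper":0.3},{"angular":[0,0,0],"delta_pos":[0,0,0],"gripper":0.3}]'
python3 - <<'E'
from meas import *
from plan import *
hand("blue","w12")
go([tub([.05,.044,.0405])],TUB[2]+np.pi/2)
E
```

```text
time: 48.12
tool_pos: [0.6127, 0.2301, 0.1533]
tool_rot: [0.001, 0.655, 0.756, 0.001]
contact_force: [0.5, -0.1, -2.2]
gripper_width: 0.57
time: 48.38
tool_pos: [0.6119, 0.2288, 0.1525]
tool_rot: [0.0, 0.655, 0.755, 0.0]
contact_force: [-0.2, -0.9, -2.7]
gripper_width: 0.572
blue 0.073 [0.6124 0.2308] yaw 0.136
tub frame [0.0509 0.0457] dyaw -0.003
t48.4 pos [0.6119 0.2285 0.1525] yaw 1.712->1.710 turn total [0.01 0.   0.02] grip 0.57
  to [0.6117 0.229  0.0405] n 4 each [ 0.004 -0.001  0.934] tot [ 0.02 -0.    3.73]
```

View pics/w12.png

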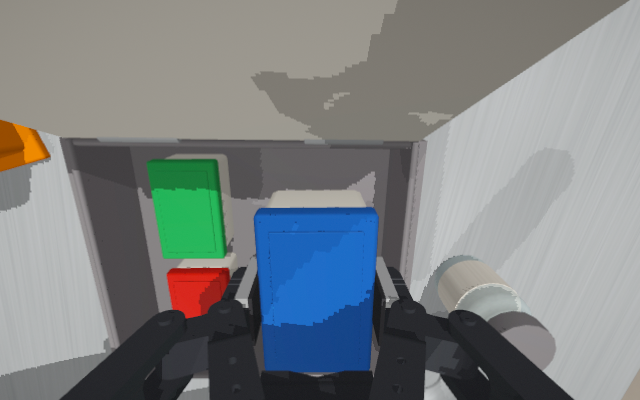

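```bash
python3 -c "
from h import *
print(ray('top',[250.1,108.2],0))"; python3 -m crank '[{"angular":[0,0,0],"delta_pos":[0.01,0,0.9],"gripper":0.3},{"angular":[0,0,0],"delta_pos":[0,0,0.9],"gripper":0.3},{"angular":[0,0,0],"delta_pos":[0,0,0.9],"gripper":0.3},{"angular":[0,0,0],"delta_pos":[0,0,0.7],"gripper":0.3},{"angular":[0,0,0],"delta_pos":[0,0,0.15],"gripper":0.3},{"angular":[0,0,0],"delta_pos":[0,0,0.1],"gripper":0.3},{"angular":[0,0,0],"delta_pos":[0,0,0],"gripper":0.3}]'
```

```text
[0.76062526 0.16289092 0.        ]
time: 49.3
tool_pos: [0.6127, 0.2295, 0.0433]
tool_rot: [0.0, 0.655, 0.755, 0.001]
contact_force: [1.2, 0.8, -1.9]
gripper_width: 0.574
```

```bash
python3 -m crank '[{"angular":[0,0,0],"delta_pos":[0,0,0.09],"gripper":0.3},{"angular":[0,0,0],"delta_pos":[0,0,0.02],"gripper":0.3},{"angular":[0,0,0],"delta_pos":[0,0,0],"gripper":0.3}]'
python3 -m crank '[{"angular":[0,0,0],"delta_pos":[0,0,0],"gripper":0.7},{"angular":[0,0,0],"delta_pos":[0,0,0],"gripper":0.72},{"angular":[0,0,0],"delta_pos":[0,0,-0.5],"gripper":0.72},{"angular":[0,0,0],"delta_pos":[0,0,-1],"gripper":0.72},{"angular":[0,0,0],"delta_pos":[0,0,-1],"gripper":0.72},{"angular":[0,0,0],"delta_pos":[-0.2,0,-1],"gripper":0.5},{"angular":[0,0,0],"delta_pos":[-0.7,0,-1],"gripper":0},{"angular":[0,0,0],"delta_pos":[-1,-0.1,-1],"gripper":0},{"angular":[0,0,0],"delta_pos":[-1,-0.1,-0.6],"gripper":0},{"angular":[0,0,0],"delta_pos":[-1,-0.1,0],"gripper":0},{"angular":[0,0,0],"delta_pos":[-1,-0.1,0],"gripper":0},{"angular":[0,0,0],"delta_pos":[-1,-0.1,0],"gripper":0}]'
python3 - <<'E'
from plan import *
a=ltip(0); go([[a[0],a[1],.22]])
s=state(); im=grab_frame("wrist"); cv2.imwrite("pics/w13.png",im[:,:,::-1])
E
```

```text
time: 49.68
tool_pos: [0.6126, 0.2296, 0.0401]
tool_rot: [0.0, 0.655, 0.755, 0.001]
contact_force: [-1.4, -0.7, 3.4]
gripper_width: 0.573
time: 51.18
tool_pos: [0.6222, 0.0511, 0.2233]
tool_rot: [0.001, 0.655, 0.755, 0.0]
contact_force: [-0.3, -0.2, 0.4]
gripper_width: -0.001
t51.2 pos [0.6222 0.0511 0.2233] yaw 1.713->1.713 turn total [0.02 0.   0.  ] grip -0.00
  to [ 0.6022 -0.1381  0.22  ] n 7 each [-0.878 -0.221  0.016] tot [-6.15 -1.55  0.11]
```

View pics/w13.png

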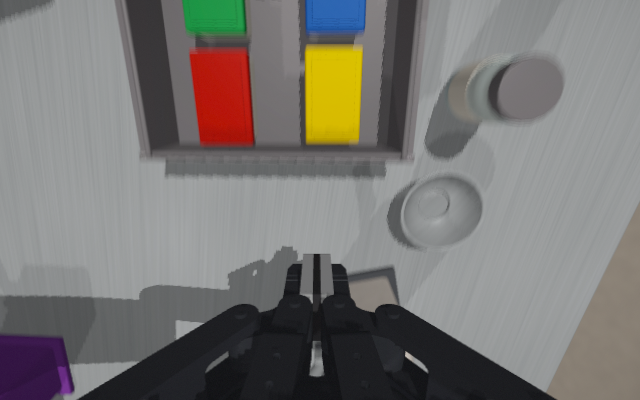

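All four are in. The wrist view shows green and blue behind, red and yellow in front. Now the fourth press.

```bash
python3 -m crank '[{"angular":[0,0,0],"delta_pos":[-0.88,-0.22,0],"gripper":0},{"angular":[0,0,0],"delta_pos":[-0.88,-0.22,0],"gripper":0},{"angular":[0,0,0],"delta_pos":[-0.88,-0.22,0],"gripper":0},{"angular":[0,0,0],"delta_pos":[-0.88,-0.22,0],"gripper":0},{"angular":[0,0,0],"delta_pos":[-0.88,-0.22,0],"gripper":0},{"angular":[0,0,0],"delta_pos":[-0.87,-0.22,0.06],"gripper":0},{"angular":[0,0,0],"delta_pos":[-0.87,-0.22,0.06],"gripper":0},{"angular":[0,0,0],"delta_pos":[0,0,0],"gripper":0}]'
python3 -c "
from plan import *
press()"
```

```text
time: 52.22
tool_pos: [0.6022, -0.1381, 0.2191]
tool_rot: [0.0, 0.656, 0.755, 0.0]
contact_force: [0.2, 0.4, -0.4]
gripper_width: 0.002
t52.2 pos [ 0.6022 -0.1381  0.2191] yaw 1.710->1.710 turn total [0.01 0.   0.  ] grip 0.00
  to [ 0.6022 -0.1381  0.1979] n 1 each [-0.001  0.001  0.705] tot [-0.    0.    0.71]
  to [ 0.582  -0.1457  0.1713] n 1 each [-0.158 -0.704  0.887] tot [-0.16 -0.7   0.89]
  to [ 0.572  -0.1495  0.1544] n 1 each [-0.077 -0.345  0.564] tot [-0.08 -0.34  0.56]
  to [ 0.5655 -0.1519  0.1357] n 1 each [-0.051 -0.229  0.623] tot [-0.05 -0.23  0.62]
  to [ 0.5625 -0.1531  0.116 ] n 1 each [-0.023 -0.103  0.657] tot [-0.02 -0.1   0.66]
  to [ 0.5632 -0.1528  0.096 ] n 1 each [0.006 0.026 0.665] tot [0.01 0.03 0.67]
```

```bash
python3 -m crank '[{"angular":[0,0,0],"delta_pos":[0,0,0.7],"gripper":0},{"angular":[0,0,0],"delta_pos":[-0.08,-0.35,0.45],"gripper":0},{"angular":[0,0,0],"delta_pos":[-0.08,-0.35,0.45],"gripper":0},{"angular":[0,0,0],"delta_pos":[-0.08,-0.34,0.56],"gripper":0},{"angular":[0,0,0],"delta_pos":[-0.05,-0.23,0.6],"gripper":0},{"angular":[0,0,0],"delta_pos":[-0.02,-0.1,0.6],"gripper":0},{"angular":[0,0,0],"delta_pos":[0,0,0.65],"gripper":0}]'
python3 -m crank '[{"angular":[0,0,0],"delta_pos":[0,0,0.25],"gripper":0},{"angular":[0,0,0],"delta_pos":[0,0,0],"gripper":0},{"angular":[0,0,0],"delta_pos":[0,0,0],"gripper":0}]'
python3 look.py l side
python3 -m crank '[{"angular":[0,0,0],"delta_pos":[0,0,0],"gripper":0},{"angular":[0,0,0],"delta_pos":[0,0,-0.3],"gripper":0},{"angular":[0,0,0],"delta_pos":[0,0,-0.9],"gripper":0},{"angular":[0,0,0],"delta_pos":[0,0,-1],"gripper":0},{"angular":[0,0,0],"delta_pos":[0,0,-1],"gripper":0},{"angular":[0,0,0],"delta_pos":[0,-0.2,-1],"gripper":0.2},{"angular":[0,0,0],"delta_pos":[0,-0.5,-1],"gripper":0.6}]'
python3 - <<'E'
import cv2
cv2.imwrite("pics/side_l2.png",cv2.resize(cv2.imread("pics/side_l.png")[110:280,220:330],None,fx=3.5,fy=3.5))
cv2.imwrite("pics/side_m.png",__import__("plant").grab_frame("side")[:,:,::-1])
from plan import *
b=bar(1.92); print(b); arc([b[0],b[1],.39],TUB[2],20)
E
```

```text
time: 53.1
tool_pos: [0.5618, -0.1516, 0.0973]
tool_rot: [-0.0, 0.655, 0.756, -0.001]
contact_force: [-3.2, -2.0, 5.0]
gripper_width: 0.001
time: 53.48
tool_pos: [0.5623, -0.1518, 0.0945]
tool_rot: [-0.001, 0.655, 0.756, -0.002]
contact_force: [-14.1, 2.9, 26.8]
gripper_width: 0.001
time: 54.4
tool_pos: [0.5414, -0.1536, 0.2456]
tool_rot: [-0.001, 0.655, 0.756, -0.0]
contact_force: [-0.3, -0.2, -0.3]
gripper_width: 0.398
[0.54245821 0.363348   0.29918669]
t54.5 from [ 0.542 -0.155  0.251] yaw 1.714->3.280 n 20 tz -0.90
   [ 0.85  0.12 -0.23]
   [ 0.84  0.19 -0.23]
   [ 0.82  0.26 -0.23]
   [ 0.8   0.32 -0.23]
   [ 0.77  0.38 -0.23]
   [ 0.74  0.44 -0.23]
   [ 0.71  0.5  -0.23]
   [ 0.66  0.55 -0.23]
   [ 0.62  0.6  -0.23]
   [ 0.57  0.65 -0.23]
   [ 0.52  0.69 -0.23]
   [ 0.46  0.73 -0.23]
   [ 0.4   0.76 -0.23]
   [ 0.34  0.79 -0.23]
   [ 0.28  0.82 -0.23]
   [ 0.21  0.84 -0.23]
   [ 0.15  0.85 -0.23]
   [ 0.08  0.86 -0.23]
   [ 0.01  0.86 -0.23]
   [-0.06  0.86 -0.23]
```

View pics/side_l2.png

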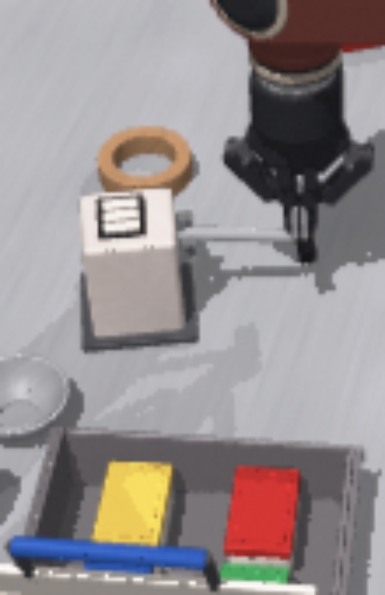

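View pics/side_m.png

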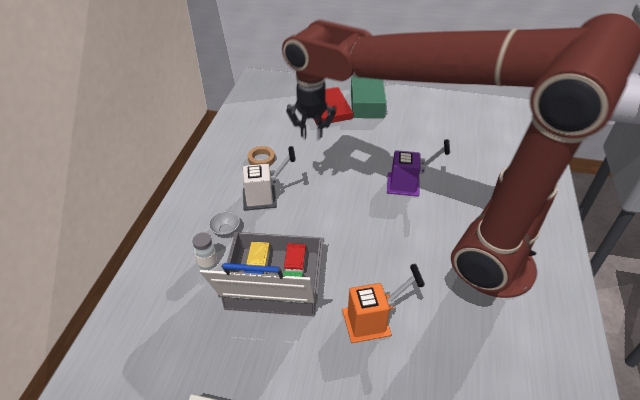

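```bash
python3 - <<'E'
from plan import *
b=bar(1.92); arc([b[0],b[1],.39],TUB[2],20,flip=False)
E
```

```text
t54.5 from [ 0.542 -0.155  0.251] yaw 1.714->0.139 n 20 tz 0.90
   [ 0.85  0.12 -0.23]
   [ 0.86  0.06 -0.23]
   [ 0.86 -0.01 -0.23]
   [ 0.86 -0.08 -0.23]
   [ 0.85 -0.15 -0.23]
   [ 0.84 -0.21 -0.23]
   [ 0.82 -0.28 -0.23]
   [ 0.79 -0.34 -0.23]
   [ 0.76 -0.4  -0.23]
   [ 0.73 -0.46 -0.23]
   [ 0.69 -0.52 -0.23]
   [ 0.65 -0.57 -0.23]
   [ 0.6  -0.62 -0.23]
   [ 0.55 -0.66 -0.23]
   [ 0.5  -0.71 -0.23]
   [ 0.44 -0.74 -0.23]
   [ 0.38 -0.77 -0.23]
   [ 0.32 -0.8  -0.23]
   [ 0.26 -0.82 -0.23]
   [ 0.19 -0.84 -0.23]
```

```bash
python3 -m crank '[{"angular":[0,0,0.9],"delta_pos":[0.85,0.12,-0.4],"gripper":0.6},{"angular":[0,0,0.9],"delta_pos":[0.86,0.06,-0.4],"gripper":0.6},{"angular":[0,0,0.9],"delta_pos":[0.86,-0.01,-0.4],"gripper":0.6},{"angular":[0,0,0.9],"delta_pos":[0.86,-0.08,-0.4],"gripper":0.6},{"angular":[0,0,0.9],"delta_pos":[0.85,-0.15,-0.4],"gripper":0.6},{"angular":[0,0,0.9],"delta_pos":[0.84,-0.21,-0.4],"gripper":0.6},{"angular":[0,0,0.9],"delta_pos":[0.82,-0.28,-0.4],"gripper":0.6},{"angular":[0,0,0.9],"delta_pos":[0.79,-0.34,-0.4],"gripper":0.6},{"angular":[0,0,0.9],"delta_pos":[0.76,-0.4,-0.4],"gripper":0.6},{"angular":[0,0,0.9],"delta_pos":[0.73,-0.46,-0.4],"gripper":0.6},{"angular":[0,0,0.9],"delta_pos":[0.69,-0.52,-0.4],"gripper":0.6},{"angular":[0,0,0.9],"delta_pos":[0.65,-0.57,-0.3],"gripper":0.6}]'
python3 - <<'E'
from plan import *
b=bar(1.92); arc([b[0],b[1],.38],TUB[2],8,flip=False)
from meas import packs
cv2.imwrite("pics/top_n.png",grab_frame("top")[:,:,::-1])
E
```

```text
time: 55.95
tool_pos: [0.5421, 0.1572, 0.3861]
tool_rot: [-0.0, 0.927, 0.375, -0.001]
contact_force: [0.3, -0.4, 0.4]
gripper_width: 0.6
t56.0 from [0.542 0.157 0.386] yaw 0.769->0.139 n 8 tz 0.90
   [ 0.6  -0.62  0.03]
   [ 0.55 -0.66  0.03]
   [ 0.49 -0.7   0.03]
   [ 0.44 -0.74  0.03]
   [ 0.38 -0.77  0.03]
   [ 0.32 -0.8   0.03]
   [ 0.25 -0.82  0.03]
   [ 0.19 -0.84  0.03]
```

```bash
python3 -m crank '[{"angular":[0,0,0.9],"delta_pos":[0.6,-0.62,0.03],"gripper":0.6},{"angular":[0,0,0.9],"delta_pos":[0.55,-0.66,0.03],"gripper":0.6},{"angular":[0,0,0.9],"delta_pos":[0.49,-0.7,0.03],"gripper":0.6},{"angular":[0,0,0.9],"delta_pos":[0.44,-0.74,0.03],"gripper":0.6},{"angular":[0,0,0.9],"delta_pos":[0.38,-0.77,0.03],"gripper":0.6},{"angular":[0,0,0.9],"delta_pos":[0.32,-0.8,0.03],"gripper":0.6},{"angular":[0,0,0.9],"delta_pos":[0.25,-0.82,0.03],"gripper":0.6},{"angular":[0,0,0.9],"delta_pos":[0.19,-0.84,0.03],"gripper":0.6},{"angular":[0,0,0],"delta_pos":[0,0,0],"gripper":0.6}]'
python3 - <<'E'
from plan import *
s=state(); im=grab_frame("wrist").copy()
P=np.array([tub([sx*.055,0,0])-tub([0,0,0])+bar(1.92) for sx in(-1,1)])
p=proj("wrist",P,s); print(p)
for q in p: cv2.circle(im,tuple(int(v) for v in q),4,(0,255,0),1)
cv2.imwrite("pics/w14.png",im[:,:,::-1])
go([bar(1.92)-[0,0,.002]],TUB[2])
E
```

```text
time: 57.12
tool_pos: [0.542, 0.3632, 0.3778]
tool_rot: [0.001, 0.997, 0.073, -0.002]
contact_force: [-0.9, -0.3, 0.3]
gripper_width: 0.598
[[316.46502406 291.92498099]
 [317.46691214 143.08879256]]
t57.2 pos [0.5422 0.3623 0.3783] yaw 0.145->0.139 turn total [0.02 0.03 0.07] grip 0.60
  to [0.5425 0.3633 0.2972] n 3 each [ 0.004 -0.012  0.902] tot [ 0.01 -0.04  2.71]
```

View pics/w14.png

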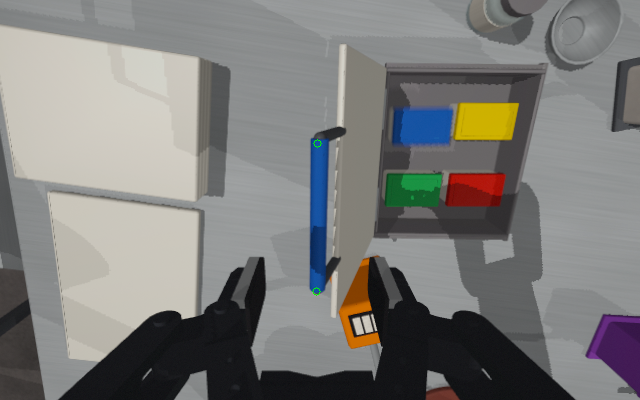

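```bash
python3 -m crank '[{"angular":[0,0,0.07],"delta_pos":[0.01,-0.02,0.9],"gripper":0.6},{"angular":[0,0,0],"delta_pos":[0,0,0.9],"gripper":0.6},{"angular":[0,0,0],"delta_pos":[0,0,0.9],"gripper":0.6},{"angular":[0,0,0],"delta_pos":[0,0,0],"gripper":0.3},{"angular":[0,0,0],"delta_pos":[0,0,0],"gripper":0},{"angular":[0,0,0],"delta_pos":[0,0,0],"gripper":0},{"angular":[0,0,0],"delta_pos":[0,0,0],"gripper":0}]'
cat >> plan.py <<'E'
def close_arc(end,step=.085):
    s=state(); d=rz(-TUB[2])@(s["tool_pos"]-tub([0,.1,.07])); a=np.arctan2(d[2]+.002,-d[1])-np.arctan2(.003,.245)
    print("angle",a,"r",np.hypot(d[1],d[2]+.002),"F",s["contact_force"].round(1),"w",s["gripper_width"].round(3),"pos",s["tool_pos"].round(4))
    A=np.linspace(a,end,int(np.ceil((a-end)/step))+1); p=s["tool_pos"]; R1=Rdown(TUB[2])
    for b in A[1:]:
        q=bar(b)-[0,0,.002]; print("%.2f"%b,(R1.T@(q-p)/.03).round(2)); p=q
E
python3 -c "
from plan import *
close_arc(0)"
```

```text
time: 58.05
tool_pos: [0.5436, 0.3625, 0.301]
tool_rot: [-0.0, 0.998, 0.068, 0.001]
contact_force: [-0.5, -2.0, 1.7]
gripper_width: 0.115Traceback (most recent call last):
  File "<string>", line 3, in <module>
    close_arc(0)
    ~~~~~~~~~^^^
  File "plan.py", line 33, in close_arc
    print("angle",a,"r",np.hypot(d[1],d[2]+.002),"F",s["contact_force"].round(1),"w",s["gripper_width"].round(3),"pos",s["tool_pos"].round(4))
                                                                                     ^^^^^^^^^^^^^^^^^^^^^^^^
AttributeError: 'float' object has no attribute 'round'
```

```bash
sed -i 's/s\["gripper_width"\].round(3)/round(s["gripper_width"],3)/' plan.py; python3 -c "
from plan import *
close_arc(0)"
```

```text
angle 1.9107340597432567 r 0.24821267228320357 F [-0.5 -2.   1.7] w 0.115 pos [0.5436 0.3625 0.301 ]
1.83 [-0.03  0.68 -0.11]
1.74 [-0.    0.66 -0.15]
1.66 [-0.    0.67 -0.1 ]
1.58 [ 0.    0.68 -0.04]
1.50 [-0.    0.68  0.01]
1.41 [0.   0.67 0.07]
1.33 [-0.    0.67  0.13]
1.25 [-0.    0.65  0.18]
1.16 [0.   0.64 0.24]
1.08 [-0.    0.61  0.29]
1.00 [0.   0.59 0.34]
0.91 [-0.    0.56  0.38]
0.83 [0.   0.52 0.43]
0.75 [0.   0.49 0.47]
0.66 [0.   0.45 0.51]
0.58 [-0.    0.4   0.55]
0.50 [0.   0.36 0.58]
0.42 [-0.    0.31  0.61]
0.33 [0.   0.26 0.63]
0.25 [-0.    0.2   0.65]
0.17 [-0.    0.15  0.66]
0.08 [-0.    0.09  0.67]
0.00 [0.   0.04 0.68]
```

```bash
python3 -m crank '[{"angular":[0,0,0],"delta_pos":[0,0.66,-0.15],"gripper":0},{"angular":[0,0,0],"delta_pos":[0,0.66,-0.15],"gripper":0},{"angular":[0,0,0],"delta_pos":[0,0.67,-0.1],"gripper":0},{"angular":[0,0,0],"delta_pos":[0,0.68,-0.04],"gripper":0},{"angular":[0,0,0],"delta_pos":[0,0.68,0.01],"gripper":0},{"angular":[0,0,0],"delta_pos":[0,0.67,0.07],"gripper":0},{"angular":[0,0,0],"delta_pos":[0,0.67,0.13],"gripper":0},{"angular":[0,0,0],"delta_pos":[0,0.65,0.18],"gripper":0}]'
python3 -c "
from plan import *
close_arc(0)"
```

```text
time: 59.05
tool_pos: [0.5649, 0.2039, 0.303]
tool_rot: [-0.001, 0.998, 0.068, 0.001]
contact_force: [-1.4, 1.2, 3.3]
gripper_width: 0.11
angle 1.2521843523968719 r 0.2464291290314236 F [-1.4  1.2  3.3] w 0.11 pos [0.5649 0.2039 0.303 ]
1.17 [-0.    0.63  0.28]
1.09 [0.   0.62 0.29]
1.00 [-0.    0.59  0.34]
0.92 [-0.    0.56  0.38]
0.83 [0.   0.53 0.43]
0.75 [0.   0.49 0.47]
0.67 [0.   0.45 0.51]
0.58 [0.   0.41 0.55]
0.50 [0.   0.36 0.58]
0.42 [-0.    0.31  0.61]
0.33 [0.   0.26 0.63]
0.25 [-0.    0.2   0.65]
0.17 [0.   0.15 0.67]
0.08 [-0.    0.09  0.68]
0.00 [0.   0.04 0.68]
```

```bash
python3 -m crank '[{"angular":[0,0,0],"delta_pos":[0,0.63,0.26],"gripper":0},{"angular":[0,0,0],"delta_pos":[0,0.62,0.29],"gripper":0},{"angular":[0,0,0],"delta_pos":[0,0.59,0.34],"gripper":0},{"angular":[0,0,0],"delta_pos":[0,0.56,0.38],"gripper":0},{"angular":[0,0,0],"delta_pos":[0,0.53,0.43],"gripper":0},{"angular":[0,0,0],"delta_pos":[0,0.49,0.47],"gripper":0},{"angular":[0,0,0],"delta_pos":[0,0.45,0.51],"gripper":0},{"angular":[0,0,0],"delta_pos":[0,0.41,0.55],"gripper":0},{"angular":[0,0,0],"delta_pos":[0,0.36,0.58],"gripper":0}]'
python3 -c "
from plan import *
close_arc(0)"
```

```text
time: 60.18
tool_pos: [0.5835, 0.0654, 0.1852]
tool_rot: [-0.0, 0.998, 0.067, -0.0]
contact_force: [-1.4, 1.3, 2.8]
gripper_width: 0.115
angle 0.48838045282412684 r 0.2441036905471429 F [-1.4  1.3  2.8] w 0.115 pos [0.5835 0.0654 0.1852]
0.41 [0.02 0.32 0.58]
0.33 [0.   0.25 0.62]
0.24 [-0.    0.19  0.64]
0.16 [-0.    0.14  0.65]
0.08 [0.   0.09 0.66]
0.00 [-0.    0.04  0.66]
```

```bash
python3 -m crank '[{"angular":[0,0,0],"delta_pos":[0.02,0.32,0.58],"gripper":0},{"angular":[0,0,0],"delta_pos":[0,0.25,0.62],"gripper":0},{"angular":[0,0,0],"delta_pos":[0,0.19,0.64],"gripper":0},{"angular":[0,0,0],"delta_pos":[0,0.14,0.65],"gripper":0},{"angular":[0,0,0],"delta_pos":[0,0.09,0.66],"gripper":0},{"angular":[0,0,0],"delta_pos":[0,0.04,0.6],"gripper":0}]'
python3 -c "
from plan import *
close_arc(-.02)"
```

```text
time: 60.92
tool_pos: [0.5885, 0.0352, 0.0726]
tool_rot: [0.0, 0.998, 0.067, 0.0]
contact_force: [-2.3, 0.6, 1.0]
gripper_width: 0.113
angle 0.006729999070904675 r 0.24476011297072292 F [-2.3  0.6  1. ] w 0.113 pos [0.5885 0.0352 0.0726]
-0.02 [-0.01  0.01  0.22]
```

```bash
python3 -m crank '[{"angular":[0,0,0],"delta_pos":[0,0,0.12],"gripper":0},{"angular":[0,0,0],"delta_pos":[0,0,0.08],"gripper":0}]'
python3 -m crank '[{"angular":[0,0,0],"delta_pos":[0,0,0.08],"gripper":0},{"angular":[0,0,0],"delta_pos":[0,0,0],"gripper":0}]'
```

```text
time: 61.18
tool_pos: [0.5887, 0.0352, 0.0693]
tool_rot: [0.0, 0.998, 0.068, -0.0]
contact_force: [-9.5, -1.3, 14.4]
gripper_width: 0.11
time: 61.42
tool_pos: [0.5887, 0.0352, 0.0692]
tool_rot: [0.0, 0.998, 0.068, -0.001]
contact_force: [-13.4, -1.5, 18.2]
gripper_width: 0.115
```

```bash
python3 -m crank '[{"angular":[0,0,0],"delta_pos":[0,0,0],"gripper":0.25},{"angular":[0,0,0],"delta_pos":[0,0,0],"gripper":0.4},{"angular":[0,0,0],"delta_pos":[0,0,0],"gripper":0.4},{"angular":[0,0,0],"delta_pos":[0,0,-0.5],"gripper":0.4},{"angular":[0,0,0],"delta_pos":[0,0,-1],"gripper":0.4},{"angular":[0,0,0],"delta_pos":[0,0,-1],"gripper":0.4},{"angular":[0,0,0],"delta_pos":[0,0,-1],"gripper":0.4},{"angular":[0,0,0],"delta_pos":[-0.5,0.5,-1],"gripper":0.4},{"angular":[0,0,0],"delta_pos":[-1,1,-0.5],"gripper":0.4},{"angular":[0,0,0],"delta_pos":[-1,1,0],"gripper":0.4},{"angular":[0,0,0],"delta_pos":[-1,1,0],"gripper":0.4},{"angular":[0,0,0],"delta_pos":[-1,1,0],"gripper":0.4}]'
python3 look.py z side top wrist
python3 - <<'E'
from plan import *
import cv2
im=cv2.imread("pics/side_z.png"); t=cv2.imread("pics/top_z.png")
def pl(a): return np.array([tub([x,.1+y*np.cos(a)+.006*np.sin(a),.07-y*np.sin(a)+.006*np.cos(a)]) for x,y in((.115,0),(.115,-.2),(-.115,-.2),(-.115,0))])
for a,c in((0,(0,255,0)),(.06,(0,0,255))):
    for i,n in((im,"side"),(t,"top")): cv2.polylines(i,[proj(n,pl(a)).round().astype(int)],True,c,1)
A=cv2.resize(im[190:320,190:340],(600,520)); cv2.imwrite("pics/zc.png",A)
P=[(tub([-.055*k,-.145,.073])) for k in(-1,1)]; print("bar pred side",proj("side",P),"at .06",proj("side",[bar(.06)+rz(TUB[2])@[-.055*k,0,0] for k in(-1,1)]))
E
```

```text
time: 62.92
tool_pos: [0.4722, -0.1176, 0.2169]
tool_rot: [0.001, 0.998, 0.068, 0.001]
contact_force: [0.4, -0.6, 0.6]
gripper_width: 0.399
bar pred side [[260.5844425  219.56263808]
 [300.12728844 221.86377527]] at .06 [[260.10076564 216.11410514]
 [299.95546804 218.41437447]]
```

View pics/zc.png

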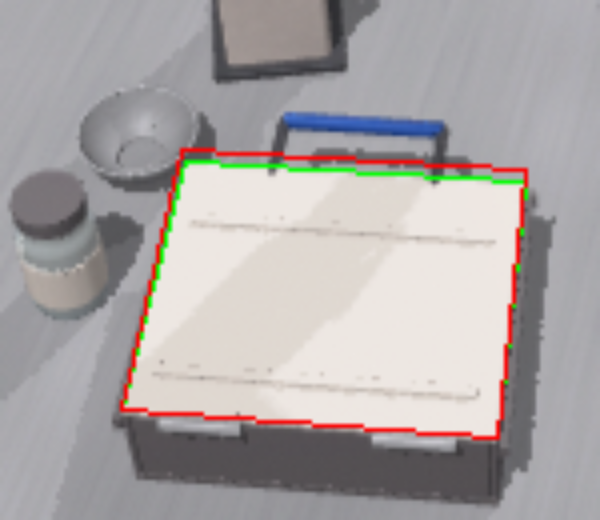

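View pics/side_z.png

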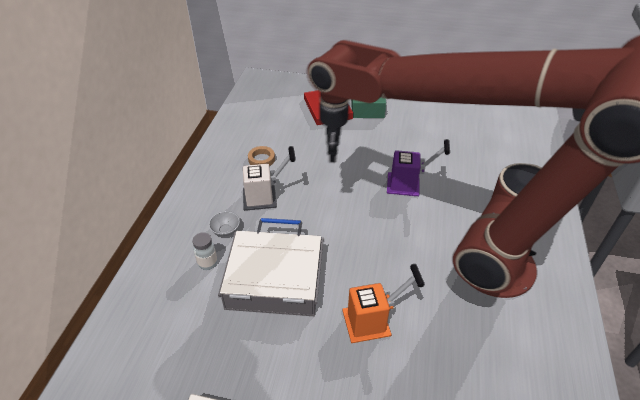

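View pics/top_z.png

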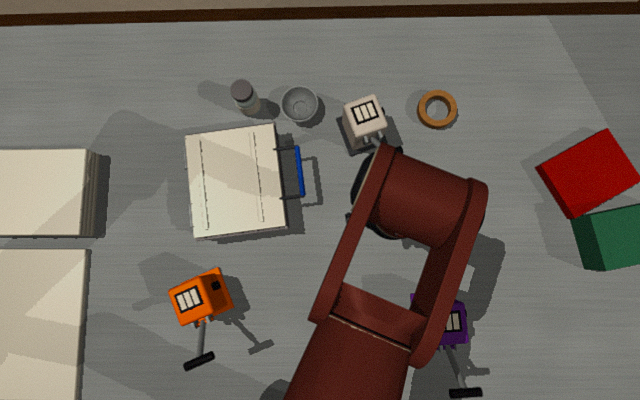

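The cover outline and bar ends (261,219.5)–(301,222) match the angle-0 prediction. The lever is up, and the shaker, bowl and tape are where they started.

```bash
python3 -c "
from plant import *
print(job_done(),state()['time'])"
```

```text
the job is handed in; nothing more can be done
the job is handed in; nothing more can be done
```

The job is done and handed in. I opened the cover to about 1.92 rad and loaded red, yellow, green and blue one at a time. The lever went down to its stop and sprang back after each one. I then folded the cover shut and moved the arm clear, at about 63 s of the 210 s allowed.

**Containers:** wrist pictures taken before closing show all four standing flat in the tub, in a 2x2 layout.

**Lever:** each press ended at the stop with 26–34 N upward on the tool. A side picture at the stop of each press matches, and the last one shows the lever back up.

**Cover:** the side overlay matches angle 0. The bar ends sit on their predicted pixels, about 3 px away from where 0.06 rad would put them.

**Bystanders:** the shaker, bowl and tape look unmoved in the last top and side pictures.

**Problems along the way:**
- My first estimate of the lever tip was about 5 mm off. The first press ran about 20 N sideways until I corrected it, and the later presses tracked well.
- One top-camera check of red in the tub failed because the arm blocked the view. I used wrist pictures instead.
- No grip slip or knocked container showed up.

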